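Stock the table caddy in order

TASK

Stock the wooden table caddy on the table: stand the sauce bottle in the end compartment beside the high panel with the dark round grip, the spice jar in the next compartment, the glass shaker in the one after that and the jam jar in the last one at the low end, each upright on the floor of its own compartment and let go. Take only these four: leave the water bottle, the small drinking glass, the yoghurt pot and the fruit tin standing where they are, and ignore the jars, bottles and pots lined up along the far edge of the table beside the ice shaver.

Things in the scene. Friction and masses are not known exactly. Their poses are not given: they have to be found in the camera images.
- caddy: Fixed wooden caddy, 334 x 88 mm, any heading. Origin: mid underside; x along its row of four compartments towards the high end panel (topped by a dark round grip 18 mm thick, top at 89 mm, overhanging outward by 12 mm), z up. Compartments 76 x 76 mm inside, centres at x +123 (for the bottle), +41 (spice jar), -41 (shaker), -123 mm (jam), y 0. Floor and walls 6 mm thick; long walls and low end 40 mm high, partitions 36 mm.
- sauce_bottle: To be stocked: closed upright squeeze bottle with dark brown cap, slightly waisted, 141 mm high, 40 mm thick along its x and 55 mm wide along its y. Origin at the centre of its underside, z up. 0.23 kg. Best gripped across its 40 mm thickness at 90 to 125 mm height.
- spice_jar: To be stocked: slim round spice jar with black cap, 41 mm across and 105 mm high, straight sided. Origin at the centre of its underside, z up. 0.11 kg.
- shaker: To be stocked: round clear glass shaker with domed grey perforated top, 44 mm across the body, narrowing to about 34 mm in the top 16 mm, 90 mm high. Origin at the centre of its underside, z up. 0.10 kg.
- jam_jar: To be stocked: round glass jar of red jam with broad yellow-brown lid, 58 to 60 mm across, 85 mm high; the one near the caddy, not the fixed one at the far edge beside the ice shaver. Origin at the centre of its underside, z up. 0.30 kg.
- water_bottle: Leave it: clear round plastic bottle with a narrow neck, 59 mm across, 182 mm high, loose. Origin at the centre of its underside, z up.
- drinking_glass: Leave it: small empty clear glass, 46 mm across, 57 mm high, open at the top, loose. Origin at the centre of its underside, z up.
- yoghurt_pot: Leave it: round pale pot with foil lid, 72 mm across, 72 mm high, loose. Origin at the centre of its underside, z up.
- fruit_tin: Leave it: squat round tin with ring pull, 75 mm across, 58 mm high, loose. Origin at the centre of its underside, z up.
There are look-alikes about, which are no part of the job. Leave any blue look-alike of the shaker alone.

How it is judged:
At the end, for the whole second after the job is handed in: The four stand upright (0.12 rad) on the floor of their own compartments (foot under 12 mm above the caddy's underside, within 25 mm of the compartment centre along and across), at rest, let go; the other four still stand upright within 30 mm of where they were (x of sauce_bottle in the frame of caddy between 0.098 and 0.148 m and y of sauce_bottle in the frame of caddy between -0.025 and 0.025 m and z of each of sauce_bottle, spice_jar, shaker, jam_jar in the frame of caddy below 0.012 m and angle between each of sauce_bottle, spice_jar, shaker, jam_jar's own z axis and vertical below 0.12 rad and linear speed of each of sauce_bottle, spice_jar, shaker, jam_jar below 0.02 m/s and x of spice_jar in the frame of caddy between 0.016 and 0.066 m and y of spice_jar in the frame of caddy between -0.025 and 0.025 m and x of shaker in the frame of caddy between -0.066 and -0.016 m and y of shaker in the frame of caddy between -0.025 and 0.025 m and x of jam_jar in the frame of caddy between -0.148 and -0.098 m and y of jam_jar in the frame of caddy between -0.025 and 0.025 m and distance of each of fruit_tin, drinking_glass, yoghurt_pot, water_bottle from where it was at the start of the episode below 0.03 m and angle between each of fruit_tin, drinking_glass, yoghurt_pot, water_bottle's own z axis and vertical below 0.15 rad); the robot touches nothing.
It fails at once if fruit tin was moved more than 30 mm or tipped (distance of fruit_tin from where it was at the start of the episode above 0.03 m or angle between fruit_tin's own z axis and vertical above 0.5 rad).
It fails at once if drinking glass was moved more than 30 mm or tipped (distance of drinking_glass from where it was at the start of the episode above 0.03 m or angle between drinking_glass's own z axis and vertical above 0.5 rad).
It fails at once if yoghurt pot was moved more than 30 mm or tipped (distance of yoghurt_pot from where it was at the start of the episode above 0.03 m or angle between yoghurt_pot's own z axis and vertical above 0.5 rad).
It fails at once if water bottle was moved more than 30 mm or tipped (distance of water_bottle from where it was at the start of the episode above 0.03 m or angle between water_bottle's own z axis and vertical above 0.5 rad).
It also fails if it takes over 115 s, if anything falls off the work surface, if the arm or the gripper's body presses on something with over 40 N, if the wrist force passes 120 N, or if a joint passes its speed limit or range.

ROBOT

A 6-joint arm with a two-finger parallel gripper is mounted at the origin on a cart in front of the work surface, level with it; the furniture and walls round the work are solid. World frame = base frame: x ahead of the robot, y to its left, z up, the work surface at z = 0. Lengths are in m, angles in rad, forces in N, time in s.
With the tool pointing down it reaches from about 0.425 to 1.125 m from the base axis. Payload 14.9 kg.
Tool frame: the origin (TCP) lies at the very end of the fingers, on their centre line; the grasp point (between the pads) lies 19 mm behind it (ctrl.grasp_offset is the z of the grasp point in the tool frame, in m); z points along the fingers, x is the direction in which the jaws open and shut, and the axes are right-handed (so a half turn about z gives the same grasp; the last joint's range is limited). The gripper opens to 91 mm and grips with 3 to 60 N. Pads are 32 mm wide; open, the fingers measure 118 mm over their backs; the gripper's body (76 mm by 178 mm) begins 60 mm behind the grasp point.
Start: joints at [1.286, 0.379, 1.734, -0, 1.028, -0.033], TCP at [0.174, 0.678, 0.214] pointing down, gripper open.
Joint ranges: [-2.77, 2.77], [-0.74, 2.19], [0, 2.66], [-1.06, 4.2], [0.31, 2.87], [-3.08, 3.08]. Speed limits (rad/s): [1.89, 1.89, 2.39, 3.14, 3.14, 3.14].

INTERFACE

Orientations are given as a unit quaternion [w, x, y, z].
In Python, from workcell import ctrl, imaging, models gives the robot as it stands. The module is installed in compiled form; this text tells all that it offers.
- The arm moves only by the tool servo_tool, never from a script. Its argument "plan" is a list of rows, each a list of 3 entries, a list of its own where there are three numbers: the turn, a rotation vector about the tool's x, y, z in degrees, then the shift along the tool's x, y, z in m, then the finger opening in m, from 0 to 0.0912. In form: [[[ax, ay, az], [dx, dy, dz], gripper], ...]. A call has 1 to 12 rows; each row is the pose to reach, as a shift and turn from the pose commanded when the call began, along the tool's axes at that moment; what a row does not reach only later rows make up. A row lasts 1/12 s, in which the tool goes at most 41.7 mm and 7.16 degrees, less where a joint would pass 70% of its speed; a pose out of reach is approached as far as the arm can. A call with a gripper value outside its range is refused whole. The fingers move at their own pace and stop on an object; "squeeze" is the grip in N (left out, the last holds). Time passes only in rows, so rows that repeat a pose let the fingers close. It gives the time, the measured TCP pose, the force and the opening at its end, in the units of the state.
- ctrl.get_state(): the state, without advancing time (a new reading comes with each control period).
- imaging.get_image(name): name is "side" or "top"; returns the picture (400x640x3 uint8, red, green, blue); there is no depth.
- imaging.camera_info(name): a dict with "vfov" (degrees; the focal length in pixels is half the picture's height over the tangent of half this angle, whatever the lens; pixels are square), "cx", "cy" (the principal point, pixels), "camera_from_world" (4x4, takes a point from world to camera coordinates). Camera axes: x right, y up, looking along -z (the intrinsics and any distortion apply to the point x, -y, -z); pixel columns grow to the right and rows downward; lengths in m; the calibration is good to about 2 mm. A picture is of the moment at which its call begins. camera_info takes no time and is no camera call.
- ctrl.job_done(): hands the job in, once; it reports no verdict.
Trained networks look in the newest picture that a camera, given by its name, has taken for a name from the list of things; names that differ only in an ending like _2 or _b are one class to them, and where a whole thing is asked for, a point or a joint stands for the part that bears it (a point fixed in the world has none). Each returns a list of dicts, best first, with "conf" (0 to 1); they miss things now and then, are a little off and sometimes report something else, mostly with a low value. They report only what shows in the picture. A call takes as long as a camera call. They do not tell look-alikes from the thing itself.
- models.look_for(camera, target): "at" ([x, y, z] in m, in world coordinates, good to about 4 mm: the middle of the surface that is visible of it).
- models.cut_out(camera, target): "region" (400x640 bool, what is visible of it).
The state is a dict: "clock": time; "q": joint angles; "dq": joint speeds; "joint_torque": joint torques, N m; "eef_pos": TCP position; "eef_rot": TCP orientation; "contact_force": force on the tool from outside, world axes, zero at the start; "wrist_torque": the same for the moment, N m; "width": finger opening in m.
Only numpy, scipy, OpenCV 4.12 (cv2) and the standard library are available. Lean on these libraries where they do the work, as an engineer would, in place of code of your own. Each camera call takes 0.05 s, during which the arm holds its last target.

## Working session

There is one attempt and no reset: what is moved stays moved. The work goes in short steps, Python scripts to look and compute and a tool call to move; the robot and the scene stay as the last step left them, time stands still between calls to the robot, and variables do not carry over. Pictures are saved under pics/ and viewed, and the job is handed in when it is done.

Besides the shell and the picture viewer there is one more tool, called after "Request:" as name(argument=value, ...), one argument or row to a line, values as JSON. servo_tool: Moves the arm, as the interface text tells. Its arguments: {"type":"object","properties":{"plan":{"type":"array"},"squeeze":{"type":"number"}},"required":["plan"]}

```bash
mkdir -p pics; ls; python3 - <<'E'
from workcell import ctrl, imaging, models
import cv2
s=ctrl.get_state(); print(s['clock'],s['eef_pos'],s['eef_rot'],s['width'],ctrl.grasp_offset)
for n in ['side','top']:
    im=imaging.get_image(n); cv2.imwrite(f'pics/{n}0.png',im[:,:,::-1]); 
    print(n,imaging.camera_info(n))
E
```

```text
pics
0.0 [0.17430986 0.67755502 0.2132813 ] [ 3.15388376e-04  7.90304276e-01  6.12714339e-01 -4.37368504e-04] 0.09114594518362377 -0.0188
side {'vfov': 42.514142516867444, 'cx': 323.08210641689595, 'cy': 198.67607008652658, 'camera_from_world': array([[ 0.91209129, -0.40959404,  0.01794992, -0.38857889],
       [ 0.2439028 ,  0.5772776 ,  0.77927017, -0.14758504],
       [-0.3295465 , -0.7063875 ,  0.626431  , -1.31696429],
       [ 0.        ,  0.        ,  0.        ,  1.        ]])}
top {'vfov': 56.209459512048774, 'cx': 319.7387302331107, 'cy': 192.61995027234013, 'camera_from_world': array([[-0.1519235 , -0.98836999, -0.0066339 ,  0.08460264],
       [ 0.96335212, -0.14957251,  0.22266739, -0.45221321],
       [-0.22107002,  0.02743763,  0.9748719 , -1.02924766],
       [ 0.        ,  0.        ,  0.        ,  1.        ]])}
```

View pics/side0.png

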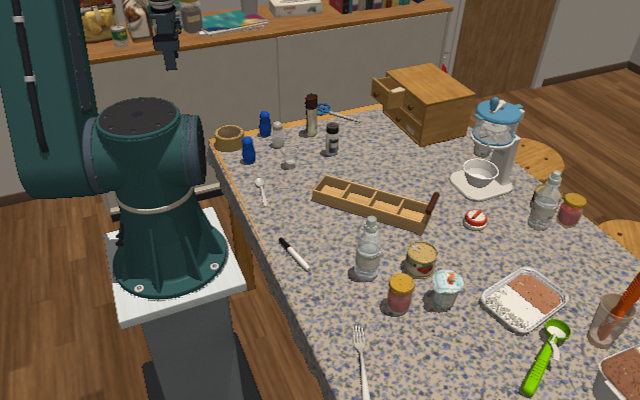

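View pics/top0.png

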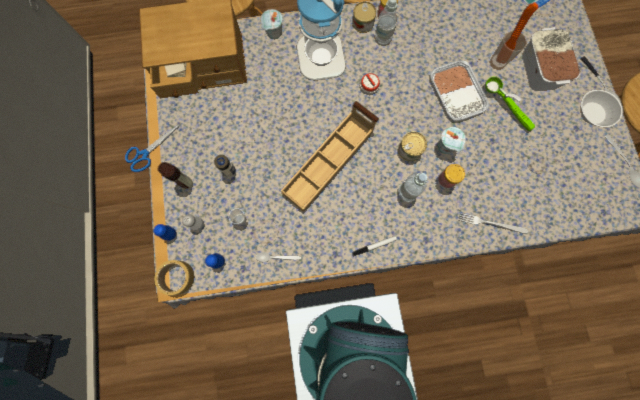

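```bash
cat > h.py <<'E'
from workcell import ctrl, imaging, models
import numpy as np, cv2
from scipy.spatial.transform import Rotation as R
from scipy.optimize import least_squares
def cam(n):
    c=imaging.camera_info(n); f=200/np.tan(np.radians(c['vfov']/2)); return f,c['cx'],c['cy'],np.array(c['camera_from_world'])
def proj(n,P):
    f,cx,cy,T=cam(n); P=np.atleast_2d(P); q=P@T[:3,:3].T+T[:3,3]
    return np.c_[cx+f*q[:,0]/-q[:,2], cy+f*(-q[:,1])/-q[:,2]]
def ray(n,uv):
    f,cx,cy,T=cam(n); u,v=uv; d=np.array([(u-cx)/f,-(v-cy)/f,-1.]); Rm=T[:3,:3]
    return -Rm.T@T[:3,3], Rm.T@d
def onz(n,uv,z):
    o,d=ray(n,uv); return o+d*(z-o[2])/d[2]
E
python3 - <<'E'
from h import *
np.set_printoptions(precision=4,suppress=True)
for n in ['top','side']:
    imaging.get_image(n)
    for t in 'caddy sauce_bottle spice_jar shaker jam_jar water_bottle drinking_glass yoghurt_pot fruit_tin'.split():
        for d in models.look_for(n,t)[:4]:
            print(n,t,round(d['conf'],2),np.array(d['at']),proj(n,d['at'])[0].round(0))
print(ctrl.get_state()['clock'])
E
```

```text
top caddy 0.76 [ 0.5722 -0.0332  0.0065] [330. 158.]
top sauce_bottle 0.62 [0.5609 0.402  0.1249] [173. 172.]
top sauce_bottle 0.56 [0.4309 0.3776 0.0674] [193. 221.]
top spice_jar 0.88 [0.5703 0.2697 0.0993] [224. 164.]
top shaker 0.79 [0.3156 0.3301 0.0768] [213. 259.]
top shaker 0.68 [0.4123 0.4583 0.0603] [166. 232.]
top shaker 0.55 [0.4329 0.3813 0.0668] [192. 220.]
top jam_jar 0.98 [ 0.4465 -0.3588  0.0819] [451. 175.]
top water_bottle 0.96 [ 0.4237 -0.234   0.1159] [412. 186.]
top drinking_glass 0.72 [0.433  0.2598 0.0335] [238. 216.]
top yoghurt_pot 0.67 [ 0.5517 -0.3905  0.0693] [452. 140.]
top fruit_tin 0.94 [ 0.5638 -0.2793  0.0531] [412. 144.]
side caddy 0.74 [ 0.5757 -0.0402  0.0204] [377. 204.]
side sauce_bottle 0.96 [0.557  0.3958 0.0854] [311. 114.]
side spice_jar 0.28 [ 0.5771 -0.0402  0.0235] [377. 203.]
side shaker 0.83 [0.3129 0.3164 0.0486] [249. 151.]
side shaker 0.83 [0.4143 0.4532 0.0439] [266. 125.]
side shaker 0.81 [0.4286 0.3728 0.0496] [278. 135.]
side jam_jar 0.77 [ 0.4407 -0.3813  0.0709] [400. 290.]
side water_bottle 0.84 [ 0.4217 -0.265   0.0954] [368. 251.]
side drinking_glass 0.8 [0.4249 0.2435 0.0391] [291. 158.]
side yoghurt_pot 0.97 [ 0.5438 -0.4101  0.0678] [445. 287.]
side yoghurt_pot 0.74 [0.4291 0.3734 0.0486] [278. 135.]
side fruit_tin 0.87 [ 0.554  -0.3004  0.0535] [422. 258.]
1.1
```

```bash
python3 - <<'E'
import cv2
a=cv2.imread('pics/top0.png'); 
cv2.imwrite('pics/topA.png',cv2.resize(a[90:300,140:340],None,fx=3,fy=2.8,interpolation=3)[:590])
cv2.imwrite('pics/topB.png',cv2.resize(a[80:240,270:480],None,fx=3.6,fy=3.6,interpolation=3))
a=cv2.imread('pics/side0.png')
cv2.imwrite('pics/sideA.png',cv2.resize(a[80:240,210:410],None,fx=3.7,fy=3.7,interpolation=3))
cv2.imwrite('pics/sideB.png',cv2.resize(a[170:330,300:500],None,fx=3.7,fy=3.7,interpolation=3))
E
```

```text
(no output)
```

View pics/topA.png

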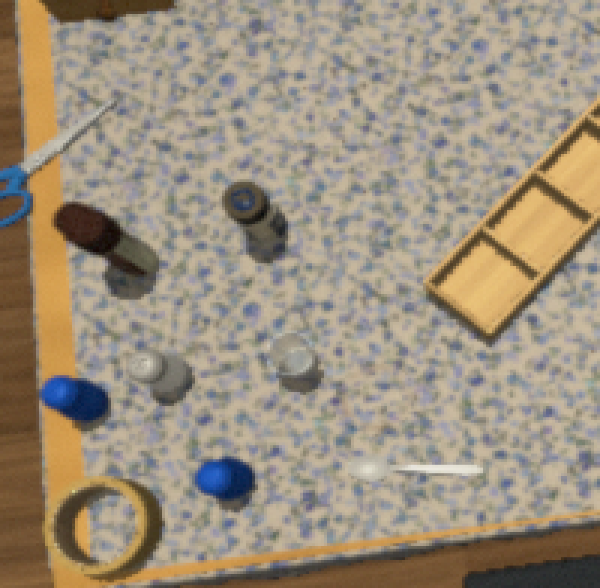

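View pics/topB.png

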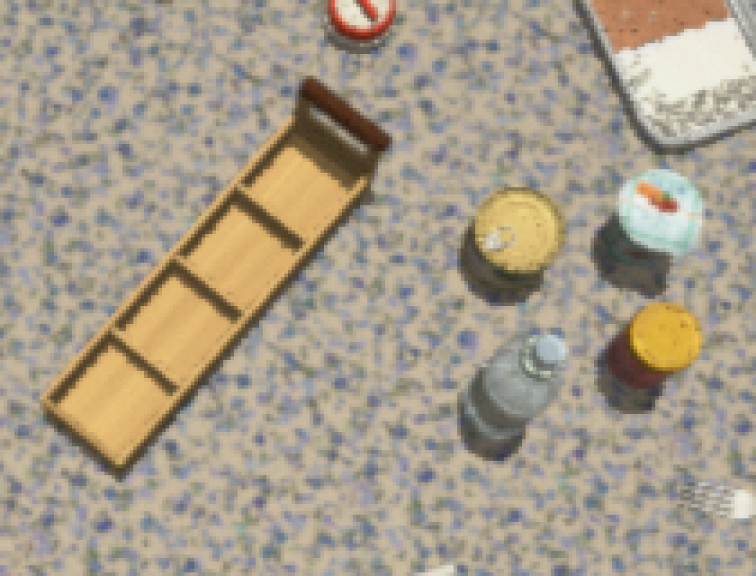

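View pics/sideA.png

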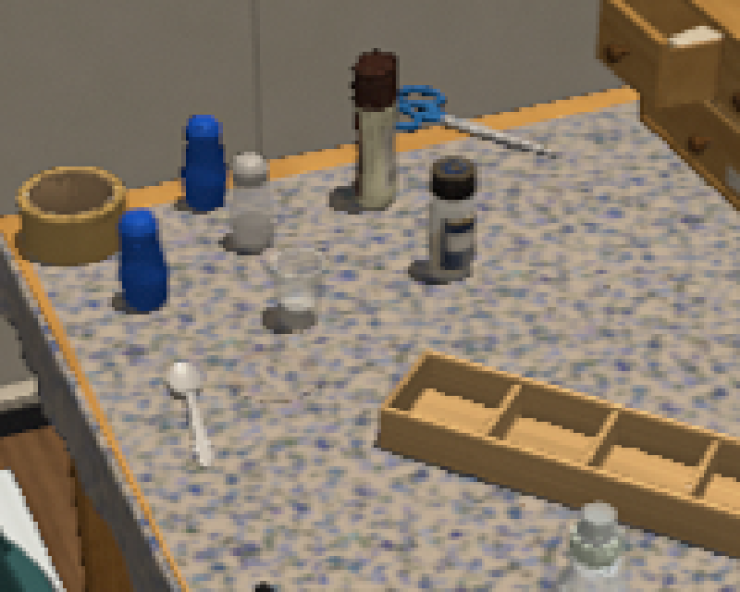

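View pics/sideB.png

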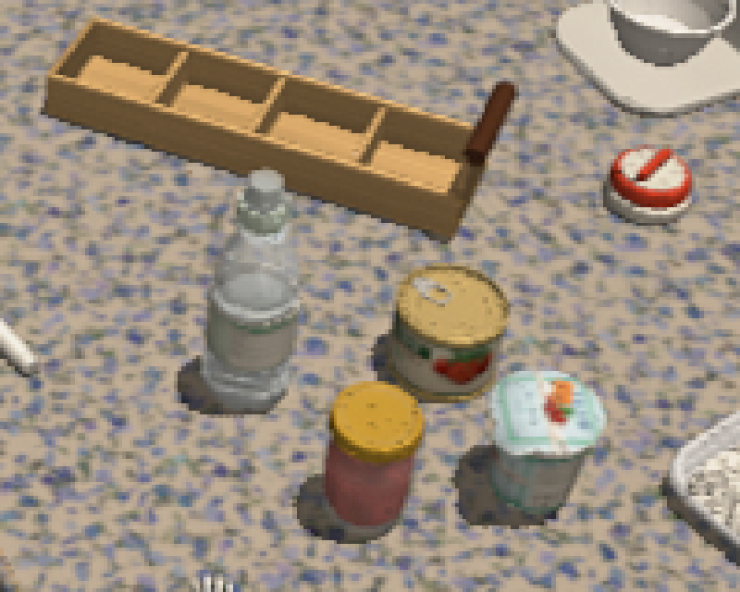

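```bash
cat > fit.py <<'E'
from h import *
from scipy.optimize import minimize
S=4
def render(n,parts,box):
    x0,y0,x1,y1=box; m=np.zeros(((y1-y0)*S,(x1-x0)*S),np.uint8)
    for P in parts:
        uv=(proj(n,P)+0.5-[x0,y0])*S-0.5
        h=cv2.convexHull(uv.astype(np.float32))[:,0]
        cv2.fillConvexPoly(m,np.round(h*16).astype(np.int32),1,shift=4)
    return cv2.resize(m.astype(np.float32),None,fx=1/S,fy=1/S,interpolation=cv2.INTER_AREA)
th=np.linspace(0,2*np.pi,40,endpoint=False)
def cyl(prof):   # [(z,rx,ry)]
    def f(p):
        yaw=p[2] if len(p)>2 else 0; c,s=np.cos(yaw),np.sin(yaw); rings=[]
        for z,rx,ry in prof:
            a,b=rx*np.cos(th),ry*np.sin(th); rings.append(np.c_[p[0]+c*a-s*b,p[1]+s*a+c*b,0*a+z])
        return [np.vstack(rings[i:i+2]) for i in range(len(rings)-1)]
    return f
def bx(x0,x1,y0,y1,z0,z1): return np.array([[x,y,z] for x in(x0,x1) for y in(y0,y1) for z in(z0,z1)])
def caddy(p):
    c,s=np.cos(p[2]),np.sin(p[2]); out=[]
    for b in [bx(-.167,.167,-.044,.044,0,.04),bx(.161,.167,-.044,.044,0,.08),bx(.161,.179,-.044,.044,.071,.089)]:
        out.append(np.c_[p[0]+c*b[:,0]-s*b[:,1],p[1]+s*b[:,0]+c*b[:,1],b[:,2]])
    return out
def fit(model,masks,p0):
    boxes={}
    for n,m in masks.items():
        y,x=np.where(m); boxes[n]=(max(x.min()-15,0),max(y.min()-15,0),x.max()+16,y.max()+16)
    def cost(p):
        t=0
        for n,m in masks.items():
            b=boxes[n]; r=render(n,model(p),b); g=m[b[1]:b[3],b[0]:b[2]].astype(float); g=g[:r.shape[0],:r.shape[1]]
            r=r[:g.shape[0],:g.shape[1]]
            t+=np.abs(r-g).sum()/g.sum()
        return t/len(masks)
    p0=np.array(p0,float); sim=[p0]+[p0+np.eye(len(p0))[i]*(.012 if i<2 else .15) for i in range(len(p0))]
    r=minimize(cost,p0,method='Nelder-Mead',options=dict(initial_simplex=np.array(sim),xatol=1e-4,fatol=1e-4,maxiter=300))
    return r.x,r.fun
MOD=dict(spice_jar=cyl([(0,.0205,.0205),(.105,.0205,.0205)]),
 shaker=cyl([(0,.022,.022),(.074,.022,.022),(.09,.012,.012)]),
 jam_jar=cyl([(0,.029,.029),(.065,.029,.029),(.085,.03,.03)]),
 sauce_bottle=cyl([(0,.02,.0275),(.11,.0185,.025),(.141,.019,.026)]),
 water_bottle=cyl([(0,.0295,.0295),(.11,.0295,.0295),(.16,.013,.013),(.182,.013,.013)]),
 drinking_glass=cyl([(0,.019,.019),(.057,.023,.023)]),
 yoghurt_pot=cyl([(0,.027,.027),(.068,.036,.036),(.072,.036,.036)]),
 fruit_tin=cyl([(0,.0375,.0375),(.058,.0375,.0375)]),caddy=caddy)
P0=dict(spice_jar=(.57,.265),shaker=(.43,.375),jam_jar=(.445,-.365),sauce_bottle=(.56,.40,.3),water_bottle=(.423,-.25),
 drinking_glass=(.43,.25),yoghurt_pot=(.55,-.40),fruit_tin=(.56,-.29),caddy=(.575,-.036,-.85))
def masks(t,cams=('top','side')):
    out={}
    for n in cams:
        best=None
        for d in models.cut_out(n,t):
            m=np.array(d['region']); y,x=np.where(m)
            if len(x)==0: continue
            c=np.array([x.mean(),y.mean()]); e=proj(n,[*P0[t][:2],.05])[0]
            dist=np.linalg.norm(c-e)
            if dist<22 and (best is None or dist<best[0]): best=(dist,m,d['conf'])
        if best: out[n]=best[1]
    return out
E
python3 - <<'E'
from fit import *
np.set_printoptions(precision=4,suppress=True)
for n in ['top','side']: imaging.get_image(n)
import pickle; M={}
for t in MOD:
    M[t]=m=masks(t)
    if not m: print(t,'none'); continue
    p,c=fit(MOD[t],m,P0[t]); print(t,list(m),p,round(c,3), end=' ')
    for n in m:
        q,cc=fit(MOD[t],{n:m[n]},p); print(n,q,round(cc,3),end=' ')
    print()
pickle.dump(M,open('M.pkl','wb'))
E
```

```text
spice_jar ['top', 'side'] [0.5814 0.2777] 0.107 top [0.5809 0.2774] 0.144 side [0.5819 0.2776] 0.062 
shaker ['top', 'side'] [0.4337 0.3864] 0.24 top [0.4337 0.3864] 0.319 side [0.4339 0.3865] 0.159 
jam_jar ['top', 'side'] [ 0.4513 -0.3711] 0.141 top [ 0.4505 -0.3696] 0.135 side [ 0.4541 -0.3678] 0.135 
sauce_bottle ['top', 'side'] [ 0.5698  0.4181 -0.5491] 0.132 top [ 0.5658  0.4146 -0.6377] 0.149 side [ 0.5696  0.4175 -0.492 ] 0.102 
water_bottle ['top', 'side'] [ 0.4333 -0.2471] 0.124 top [ 0.4333 -0.2471] 0.138 side [ 0.4347 -0.245 ] 0.106 
drinking_glass ['top', 'side'] [0.4285 0.2589] 0.228 top [0.4285 0.2589] 0.16 side [0.4297 0.2638] 0.29 
yoghurt_pot ['top', 'side'] [ 0.5595 -0.3956] 0.133 top [ 0.5577 -0.3943] 0.113 side [ 0.5607 -0.3958] 0.143 
fruit_tin ['top', 'side'] [ 0.5657 -0.2835] 0.072 top [ 0.565  -0.2824] 0.079 side [ 0.5662 -0.284 ] 0.058 
caddy ['top'] [ 0.5633 -0.0247 -0.8574] 0.048 top [ 0.5641 -0.0256 -0.8577] 0.048
```

```bash
cat > ov.py <<'E'
from fit import *
def overlay(n,im,poses,crop,k,fn):
    x0,y0,x1,y1=crop; a=cv2.resize(im[y0:y1,x0:x1,::-1],None,fx=k,fy=k,interpolation=3).copy()
    for t,p in poses.items():
        for part in MOD[t](p):
            h=cv2.convexHull(((proj(n,part)+.5-[x0,y0])*k).astype(np.float32))
            cv2.polylines(a,[np.round(h).astype(int)],True,(0,0,255),1)
        if t=='caddy':
            for xx in(-.082,0,.082):
                c,s=np.cos(p[2]),np.sin(p[2]); L=np.array([[p[0]+c*xx-s*y,p[1]+s*xx+c*y,.036] for y in(-.04,.04)])
                l=np.round((proj(n,L)+.5-[x0,y0])*k).astype(int); cv2.line(a,tuple(map(int,l[0])),tuple(map(int,l[1])),(0,255,0),1)
    cv2.imwrite(fn,a)
E
python3 - <<'E'
from ov import *
A=dict(spice_jar=(.5814,.2777),shaker=(.4337,.3864),sauce_bottle=(.5698,.4181,-.55),drinking_glass=(.4285,.2589))
B=dict(jam_jar=(.4513,-.3700),water_bottle=(.4333,-.2471),yoghurt_pot=(.5595,-.3956),fruit_tin=(.5657,-.2835),caddy=(.5635,-.025,-.857))
t=imaging.get_image('top'); s=imaging.get_image('side')
overlay('top',t,A,(150,140,260,250),5,'pics/o1.png')
overlay('top',t,B,(275,90,480,220),3.8,'pics/o2.png')
overlay('side',s,A,(235,85,360,185),6,'pics/o3.png')
overlay('side',s,B,(300,165,470,325),3.6,'pics/o4.png')
E
```

```text
(no output)
```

View pics/o1.png

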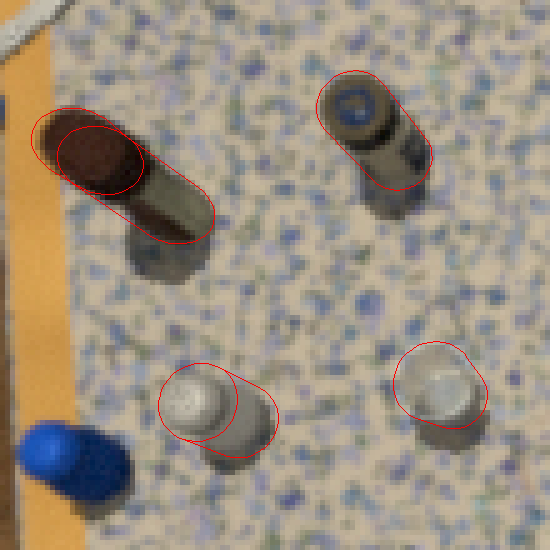

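View pics/o2.png

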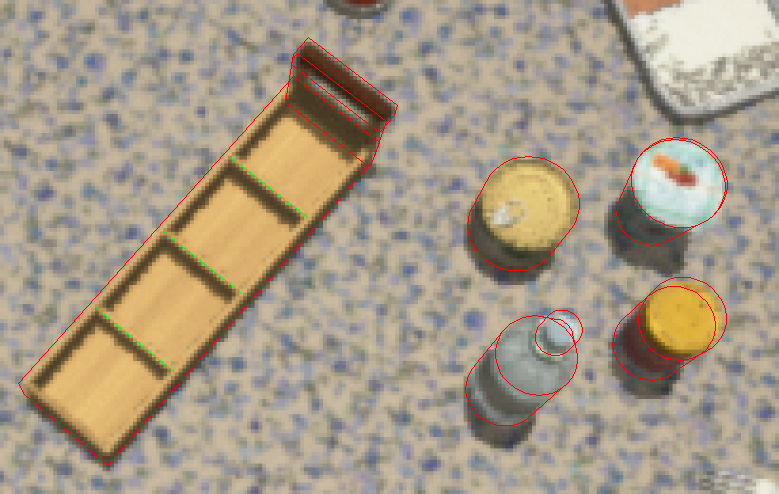

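View pics/o3.png

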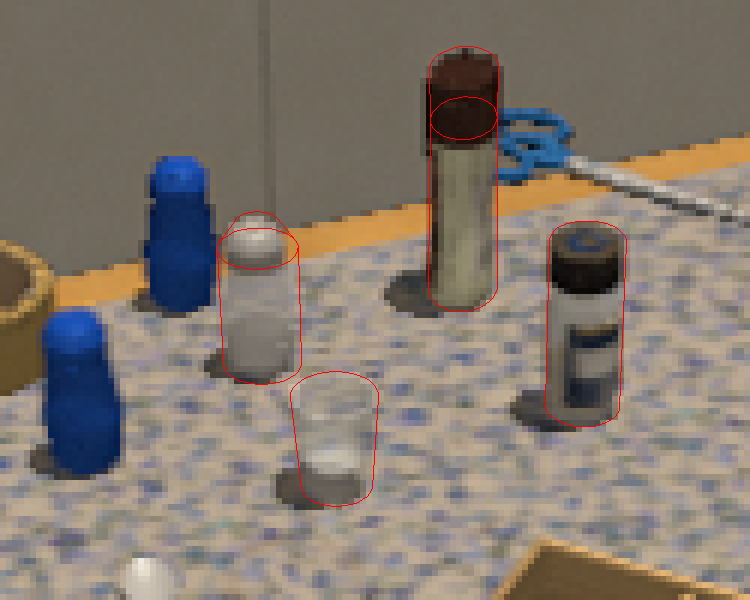

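View pics/o4.png

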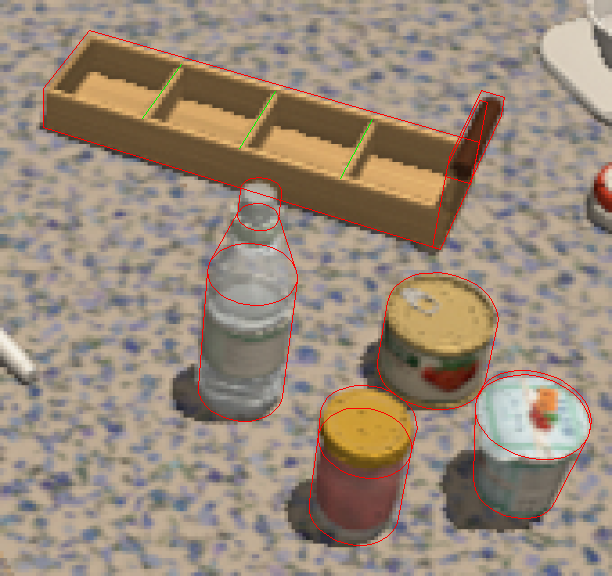

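```bash
cat > /tmp/a.py <<'E'
import re
s=open('h.py').read()
s=s.replace("    return np.c_[cx+f*q[:,0]/-q[:,2], cy+f*(-q[:,1])/-q[:,2]]","""    a,b=q[:,0]/-q[:,2],-q[:,1]/-q[:,2]; k=1+K1[n]*(a*a+b*b)
    return np.c_[cx+f*a*k, cy+f*b*k]""").replace("def cam(n)","K1=dict(top=0.,side=0.)\ndef cam(n)")
open('h.py','w').write(s)
E
python3 /tmp/a.py
python3 - <<'E'
import h
from fit import *
import pickle
M=pickle.load(open('M.pkl','rb'))
for cam_ in ['top','side']:
  for k in [-.24,-.18,-.12,-.06,0,.06]:
    h.K1[cam_]=k; o=[]
    for t in ['spice_jar','jam_jar','water_bottle','yoghurt_pot','fruit_tin','caddy']:
        if cam_ not in M[t]: continue
        p,c=fit(MOD[t],{cam_:M[t][cam_]},P0[t]); o.append(c); 
    print(cam_,k,np.round(o,3),round(sum(o),3))
  h.K1[cam_]=0
E
```

```text
top -0.24 [0.105 0.069 0.094 0.118 0.048 0.035] 0.47
top -0.18 [0.117 0.075 0.103 0.093 0.048 0.037] 0.473
top -0.12 [0.124 0.091 0.113 0.087 0.053 0.039] 0.507Traceback (most recent call last):
  File "<stdin>", line 10, in <module>
  File "fit.py", line 37, in fit
    r=minimize(cost,p0,method='Nelder-Mead',options=dict(initial_simplex=np.array(sim),xatol=1e-4,fatol=1e-4,maxiter=300))
    res = _minimize_neldermead(fun, x0, args, callback, bounds=bounds,
                               **options)
    fsim[j] = func(sim[j])
              ~~~~^^^^^^^^
    fx = function(np.copy(x), *(wrapper_args + args))
  File "fit.py", line 32, in cost
    b=boxes[n]; r=render(n,model(p),b); g=m[b[1]:b[3],b[0]:b[2]].astype(float); g=g[:r.shape[0],:r.shape[1]]
                  ~~~~~~^^^^^^^^^^^^^^
  File "fit.py", line 7, in render
    uv=(proj(n,P)+0.5-[x0,y0])*S-0.5
        ~~~~^^^^^
  File "h.py", line 9, in proj
    f,cx,cy,T=cam(n); P=np.atleast_2d(P); q=P@T[:3,:3].T+T[:3,3]
              ~~~^^^
  File "h.py", line 7, in cam
    c=imaging.camera_info(n); f=200/np.tan(np.radians(c['vfov']/2)); return f,c['cx'],c['cy'],np.array(c['camera_from_world'])
ValueError: time passes only in moves, steps and waits
```

```bash
python3 - <<'E'
from workcell import imaging
import pickle,numpy as np
pickle.dump({n:imaging.camera_info(n) for n in('top','side')},open('ci.pkl','wb'))
s=open('h.py').read()
s=s.replace("c=imaging.camera_info(n);","c=CI[n];").replace("K1=dict","import pickle\nCI=pickle.load(open('ci.pkl','rb'))\nK1=dict")
open('h.py','w').write(s)
E
cat > /tmp/k.py <<'E'
import h
from fit import *
import pickle
M=pickle.load(open('M.pkl','rb'))
for cam_ in ['top','side']:
  for k in [-.36,-.3,-.24,-.18,-.12,0,.08]:
    h.K1[cam_]=k; o=[]
    for t in ['spice_jar','jam_jar','water_bottle','yoghurt_pot','fruit_tin','caddy']:
        if cam_ not in M[t]: continue
        p,c=fit(MOD[t],{cam_:M[t][cam_]},P0[t]); o.append(c); 
    print(cam_,k,np.round(o,3),round(sum(o),3))
  h.K1[cam_]=0
E
PYTHONPATH=. python3 /tmp/k.py
cat > /tmp/e.py <<'E'
import cv2
a=cv2.imread('pics/top0.png')
cv2.imwrite('pics/e.png',cv2.resize(a[200:310,130:640],None,fx=1.56,fy=4))
E
python3 /tmp/e.py
```

```text
Traceback (most recent call last):
  File "h.py", line 1, in <module>
    from workcell import ctrl, imaging, models
ModuleNotFoundError: No module named 'workcell'
```

View pics/e.png

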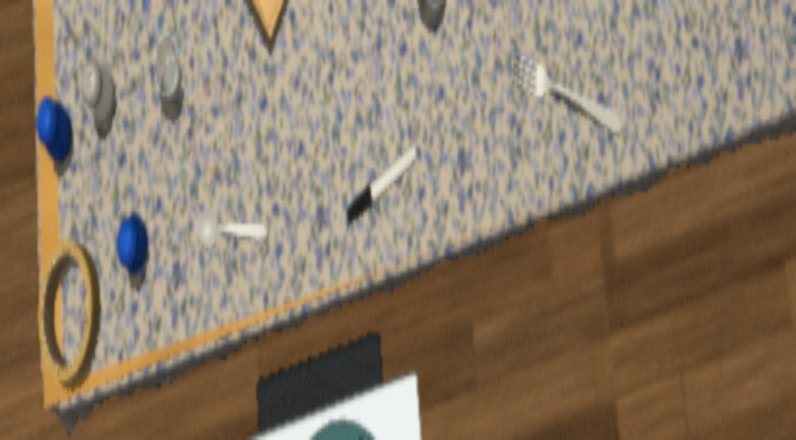

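```bash
python3 - < /tmp/k.py
```

```text
top -0.36 [0.091 0.098 0.082 0.189 0.063 0.035] 0.558
top -0.3 [0.099 0.078 0.086 0.152 0.053 0.034] 0.502
top -0.24 [0.105 0.069 0.094 0.118 0.048 0.035] 0.47
top -0.18 [0.117 0.075 0.103 0.093 0.048 0.037] 0.473
top -0.12 [0.124 0.091 0.113 0.087 0.053 0.039] 0.507
top 0 [0.144 0.135 0.138 0.113 0.079 0.048] 0.657
top 0.08 [0.159 0.167 0.155 0.141 0.101 0.053] 0.777
side -0.36 [0.054 0.073 0.091 0.074 0.044] 0.336
side -0.3 [0.054 0.082 0.094 0.072 0.039] 0.34
side -0.24 [0.055 0.093 0.096 0.075 0.039] 0.358
side -0.18 [0.057 0.103 0.098 0.085 0.04 ] 0.384
side -0.12 [0.058 0.114 0.101 0.105 0.043] 0.422
side 0 [0.063 0.136 0.106 0.146 0.058] 0.508
side 0.08 [0.067 0.151 0.11  0.172 0.071] 0.571
```

```bash
python3 - <<'E'
import cv2
a=cv2.imread('pics/top0.png')
for i,x in enumerate([160,240,320,400,480,560,630]):
    pass
# edge: brightness columns
import numpy as np
g=a.astype(int)
pts=[]
for x in range(190,290,10):
    print(x,[tuple(g[y,x]) for y in range(282,304,2)][:3])
    break
lab=cv2.cvtColor(a,cv2.COLOR_BGR2LAB)
for x in range(420,636,24):
    col=lab[200:300,x-1:x+2].mean(1); L=col[:,0]
    # dark band row: minimum of smoothed L
    Ls=np.convolve(L,np.ones(3)/3,'same'); d=np.diff(Ls); 
    print(x,200+np.argmin(d[2:-2])+2, np.round(Ls[max(np.argmin(d[2:-2])-3,0):np.argmin(d[2:-2])+8]).astype(int))
E
```

```text
190 [(np.int64(32), np.int64(53), np.int64(66)), (np.int64(29), np.int64(55), np.int64(68)), (np.int64(42), np.int64(63), np.int64(73))]
420 262 [182 185 179 163 145 117  89  71  69  76  79]
444 258 [172 181 182 174 162 134 104  75  67  70  75]
468 253 [174 175 175 172 162 143 117  92  74  68  73]
492 223 [163 155 155 173 182 164 128 120 143 170 173]
516 246 [170 163 163 167 165 156 128 101  80  77  81]
540 243 [181 183 182 176 159 128  96  74  67  77  88]
564 239 [168 161 151 150 147 132 102  84  76  85  91]
588 235 [164 161 148 135 123 115  98  81  73  79  91]
612 231 [163 166 167 163 154 133 102  77  69  78  91]
```

```bash
python3 - <<'E'
from h import *
a=cv2.imread('pics/top0.png'); L=cv2.GaussianBlur(cv2.cvtColor(a,cv2.COLOR_BGR2LAB)[:,:,0].astype(float),(5,3),0)
def cross(col,y0,y1,th):
    # last downward crossing
    r=None
    for y in range(y0,y1):
        if col[y]>=th>col[y+1]: r=y+(col[y]-th)/(col[y]-col[y+1]); 
    return r
P=[]
for x in range(200,636,6):
    ye=300-(x-160)*.15  # approx
    base=np.interp(x,[170,290,420,516,612],[301,284,264,249,232])
    y=cross(L[:,x],int(base)-10,min(int(base)+6,398),110)
    if y: P.append((x,y))
P=np.array(P)
from scipy.optimize import minimize_scalar
f,cx,cy,_=cam('top')
def und(P,k):
    q=(P-[cx,cy])/f; r=np.linalg.norm(q,axis=1); ru=r.copy()
    for _ in range(20): ru=r/(1+k*ru**2)
    return q*(ru/r)[:,None]
def cost(k,P,ret=False):
    q=und(P,k); c=q-q.mean(0); n=np.linalg.svd(c)[2][1]; e=c@n*f
    return e if ret else np.minimum(e**2,4).sum()
for k in [0,-.1,-.15,-.2,-.25,-.3,-.35]: print(k,round(cost(k,P),2),len(P))
print(np.round(cost(0,P,True)[::5],1),np.round(cost(-.2,P,True)[::5],1))
E
```

```text
0 7.69 73
-0.1 84.55 73
-0.15 163.52 73
-0.2 223.6 73
-0.25 251.89 73
-0.3 277.73 73
-0.35 283.52 73
[ 0.1 -0.4  0.1  0.2  0.3  0.4 -0.3 -0.2  0.2 -0.6 -0.2  0.1 -0.6 -0.1
  0. ] [-6.5 -3.8 -2.4 -0.9  0.3  1.3  2.8  3.3  3.2  4.1  3.3  2.1  1.5 -1.8
 -7.5]
```

```bash
python3 - <<'E'
from fit import *
import pickle
np.set_printoptions(precision=4,suppress=True)
M=pickle.load(open('M.pkl','rb'))
for t in MOD:
    m=M[t]; print(t,{n:(round(fit(lambda p:MOD[t](p),{n:m[n]},P0[t])[1],3)) for n in m})
    def mod(p):
        o=[]
        for q in MOD[t](p[:-1]):
            c=np.array([p[0],p[1],0]); o.append(c+(q-c)*(1+p[-1]*.1))
        return o
    for ms in [m]+[{n:m[n]} for n in m]:
        p,c=fit(mod,ms,list(P0[t])+[0]); print('   ',list(ms),p[:-1],'scale',round(1+p[-1]*.1,3),round(c,3))
E
```

```text
spice_jar {'top': np.float64(0.144), 'side': np.float64(0.063)}
    ['top', 'side'] [0.581  0.2774] scale 1.002 0.11
    ['top'] [0.582 0.278] scale 1.007 0.157
    ['side'] [0.5824 0.2785] scale 0.992 0.057
shaker {'top': np.float64(0.319), 'side': np.float64(0.16)}
    ['top', 'side'] [0.435  0.3895] scale 0.904 0.109
    ['top'] [0.4354 0.3899] scale 0.867 0.078
    ['side'] [0.4355 0.3903] scale 0.942 0.083
jam_jar {'top': np.float64(0.135), 'side': np.float64(0.136)}
    ['top', 'side'] [ 0.4518 -0.3707] scale 0.953 0.083
    ['top'] [ 0.4512 -0.3722] scale 0.934 0.064
    ['side'] [ 0.4542 -0.3678] scale 0.938 0.049
sauce_bottle {'top': np.float64(0.149), 'side': np.float64(0.108)}
    ['top', 'side'] [ 0.5707  0.4195 -0.1135] scale 0.978 0.146
    ['top'] [ 0.5704  0.4188 -0.4985] scale 0.933 0.069
    ['side'] [ 0.5689  0.4169 -0.1067] scale 0.994 0.106
water_bottle {'top': np.float64(0.138), 'side': np.float64(0.106)}
    ['top', 'side'] [ 0.4334 -0.2478] scale 0.951 0.069
    ['top'] [ 0.4335 -0.2487] scale 0.935 0.055
    ['side'] [ 0.4349 -0.245 ] scale 0.996 0.101
drinking_glass {'top': np.float64(0.16), 'side': np.float64(0.29)}
    ['top', 'side'] [0.4291 0.2605] scale 0.919 0.093
    ['top'] [0.4292 0.2594] scale 0.931 0.062
    ['side'] [0.43   0.2645] scale 0.886 0.059
yoghurt_pot {'top': np.float64(0.113), 'side': np.float64(0.146)}
    ['top', 'side'] [ 0.5605 -0.3959] scale 0.941 0.078
    ['top'] [ 0.5588 -0.3948] scale 0.988 0.103
    ['side'] [ 0.5611 -0.3955] scale 0.936 0.049
fruit_tin {'top': np.float64(0.079), 'side': np.float64(0.058)}
    ['top', 'side'] [ 0.566  -0.2832] scale 0.97 0.045
    ['top'] [ 0.5654 -0.2826] scale 0.969 0.043
    ['side'] [ 0.5666 -0.2835] scale 0.97 0.036
caddy {'top': np.float64(0.048)}
    ['top'] [ 0.5632 -0.0248 -0.8576] scale 0.984 0.034
    ['top'] [ 0.5632 -0.0248 -0.8576] scale 0.984 0.034
```

```bash
python3 - <<'E'
from ov import *
np.set_printoptions(precision=4,suppress=True)
t=imaging.get_image('top'); s=imaging.get_image('side'); mk={}
for n,im,b in [('top',t,(150,150,205,200)),('side',s,(300,88,324,130))]:
    x0,y0,x1,y1=b; c=im.astype(int); hsv=cv2.cvtColor(im,cv2.COLOR_RGB2HSV)
    m=np.zeros((400,640),bool); sub=(c[...,0]-c[...,2]>12)&(c.max(2)<100); m[y0:y1,x0:x1]=sub[y0:y1,x0:x1]
    nn,lab,st,_=cv2.connectedComponentsWithStats(m.astype(np.uint8)); m=lab==1+np.argmax(st[1:,4]); mk[n]=m; print(n,m.sum(),st[1:,4].max())
    v=im.copy(); v[m]=[255,0,0]; o=np.hstack([im[y0:y1,x0:x1],v[y0:y1,x0:x1]]); cv2.imwrite(f'pics/cap_{n}.png',cv2.resize(o,None,fx=6,fy=6,interpolation=0)[:,:,::-1])
for zb in(.105,.11,.115):
  for ms in (mk,{'top':mk['top']}):
    def mod(p): return cyl([(zb,.02*p[3],.02*p[4]),(.141,.02*p[3],.02*p[4])])(p)
    best=min((fit(mod,ms,[.57,.418,y,1,1.3]) for y in(-1.2,-.6,-.1,.4)),key=lambda r:r[1]); print(zb,list(ms),best)
E
```

```text
top 414 414
side 241 241
0.105 ['top', 'side'] (array([0.5614, 0.4074, 0.8119, 1.7387, 0.9298]), np.float64(0.33720708801892274))
0.105 ['top'] (array([ 0.5535,  0.3998, -0.782 ,  0.8956,  2.387 ]), np.float64(0.24305555555555555))
0.11 ['top', 'side'] (array([ 0.5597,  0.4055, -0.7434,  0.9394,  1.9687]), np.float64(0.33155118066831035))
0.11 ['top'] (array([ 0.5544,  0.401 , -0.8119,  0.8983,  2.2605]), np.float64(0.24939613526570048))
0.115 ['top', 'side'] (array([ 0.5597,  0.4045, -0.6997,  0.9587,  1.9493]), np.float64(0.33769099414677173))
0.115 ['top'] (array([0.5522, 0.3993, 0.7458, 2.3948, 0.9172]), np.float64(0.25120772946859904))
```

View pics/cap_top.png

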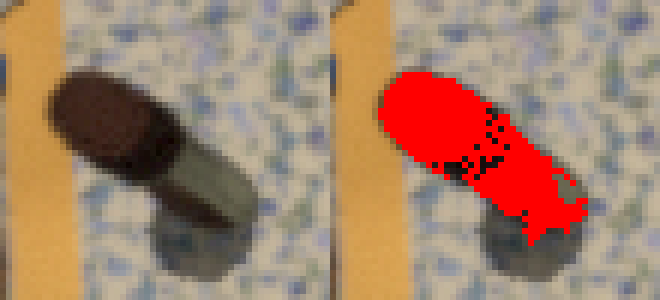

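View pics/cap_side.png

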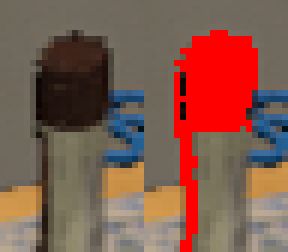

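```bash
python3 - <<'E'
from ov import *
np.set_printoptions(precision=4,suppress=True)
t=imaging.get_image('top')
sub=t[155:185,152:190].astype(int)
for r in sub[::2,::1,0]: print(' '.join(f'{v:3d}' for v in r))
for th in(46,50,54):
    m=np.zeros((400,640),np.uint8); m[155:185,152:181]=((t[...,0].astype(int)-t[...,2]>14)&(t[...,0]>th)&(t[...,0]<100))[155:185,152:181]
    m=cv2.morphologyEx(m,cv2.MORPH_OPEN,np.ones((2,2),np.uint8))
    nn,lab,st,_=cv2.connectedComponentsWithStats(m); m=lab==1+np.argmax(st[1:,4])
    y,x=np.where(m); W=np.array([onz('top',(a,b),.141)[:2] for a,b in zip(x,y)])
    C=np.cov(W.T); w,v=np.linalg.eigh(C); print(th,m.sum(),W.mean(0),'semi',2*np.sqrt(w),'yaw of thin axis',np.arctan2(v[1,0],v[0,0]))
E
```

```text
206 208 206 203 204 205 203 204 197 171 153 163 166 166 171 169 144 119 112 108 118 149 151 138 139 161 163 157 160 164 162 159 158 146 135 154 179 191
206 206 208 207 207 206 206 201 184 153 143 157 168 165 170 182 181 170 159 162 178 186 194 187 181 185 187 186 173 166 172 164 147 151 156 158 169 186
205 206 208 204 206 204 205 203 187 171 177 185 166 139 124 140 149 156 169 186 192 190 191 191 178 151 167 173 164 176 171 158 147 150 146 152 168 185
208 206 205 205 205 202 204 203 196 174 142 139 130 124 140 170 180 184 177 174 170 154 159 169 175 183 179 169 175 179 164 156 171 175 176 180 178 179
203 206 205 206 206 201 203 176 123  79  63  56  63  64  64  63  75  93  97 130 166 174 181 171 168 178 187 183 179 175 174 153 167 171 156 138 144 171
202 206 205 205 205 198 150  89  59  58  63  61  62  63  64  63  61  53  58  65  71  85 113 165 187 192 192 177 160 137 132 140 162 179 176 171 179 191
205 205 206 202 199 172 108  56  55  61  66  60  62  61  65  62  62  63  63  56  54  56  47  49  76 110 133 147 155 148 126 110 114 136 167 174 166 158
202 203 205 203 199 159  95  54  59 
[... 717 characters left out ...]
13 145
197 198 203 199 199 203 202 203 204 201 190 187 189 180 155 150 133  91  49  33  25  24  30  32  42  55  76  83  88  87  83  88  89  89  95 100 104 100
200 202 201 204 205 202 207 209 206 205 200 185 156 129 117 115 138 160 143 130 127 133  94  59  51  47  49  59  66  80  89  94  90  91  91  98 104 107
201 207 204 205 207 207 209 206 208 206 194 166 139 128 124 141 172 188 185 177 184 186 169 130  80  53  43  47  47  48  49  62  74  89  96  87  89 102
46 183 [0.5648 0.4121] semi [0.0193 0.023 ] yaw of thin axis 2.488135537046221
50 171 [0.565  0.4121] semi [0.0189 0.0224] yaw of thin axis 2.3820002907797613
54 150 [0.5661 0.4123] semi [0.018  0.0216] yaw of thin axis 2.425409658588191
```

```bash
cat > go.py <<'E'
from h import *
def go(x,y,z,jaw=None):
    s=ctrl.get_state(); q=np.array(s['eef_rot']); Rm=R.from_quat(np.roll(q,-1)).as_matrix()
    d=Rm.T@(np.array([x,y,z])-s['eef_pos']); j=np.degrees(np.arctan2(Rm[1,0],Rm[0,0]))
    a=0 if jaw is None else ((j-jaw+90)%180-90)
    print('clock %.2f'%s['clock'],'tcp',np.round(s['eef_pos'],4),'jaw %.1f'%j,'tilt %.2f'%np.degrees(np.arccos(-Rm[2,2])),'w %.4f'%s['width'],'F',np.round(s['contact_force'],1),'q6 %.2f'%s['q'][5])
    print('  shift',np.round(d,4),'turn z %.1f'%a)
E
python3 - <<'E'
from go import *
go(.5815,.2775,.25,41)
E
```

```text
clock 2.35 tcp [0.1744 0.6779 0.2139] jaw 75.6 tilt 0.00 w 0.0912 F [0.1 0.2 0.3] q6 -0.03
  shift [-0.2864  0.494  -0.0361] turn z 34.6
```

Before the first reach, these could be taken for the targets (top-view pixels):
- **Shaker:** grey-topped one at (193,221), and blue ones at (164,232) and (214,260). I take the grey one.
- **Jam jar:** near one at (452,175), and the fixed one by the ice shaver at (365,15). I take the near one.
- **Spice jar:** (225,165) is the only one.
- **Sauce bottle:** (170,172), dark brown cap. The ones at the far edge (around 385,10) are ignored.

The close crops pics/topA and pics/sideA confirm these choices.

Request:
servo_tool(
  plan=[
    [[0,0,7],[-0.02,0.03,-0.036],0.0912],
    [[0,0,14],[-0.04,0.065,-0.036],0.0912],
    [[0,0,21],[-0.06,0.1,-0.036],0.0912],
    [[0,0,28],[-0.08,0.135,-0.036],0.0912],
    [[0,0,34.6],[-0.1,0.17,-0.036],0.0912],
    [[0,0,34.6],[-0.12,0.205,-0.036],0.0912],
    [[0,0,34.6],[-0.14,0.24,-0.036],0.0912],
    [[0,0,34.6],[-0.16,0.275,-0.036],0.0912],
    [[0,0,34.6],[-0.18,0.31,-0.036],0.0912],
    [[0,0,34.6],[-0.2,0.345,-0.036],0.0912],
    [[0,0,34.6],[-0.22,0.38,-0.036],0.0912],
    [[0,0,34.6],[-0.24,0.415,-0.036],0.0912],
  ],
)

```text
clock: 3.35
eef_pos: [0.5177, 0.3405, 0.2502]
eef_rot: [-0.0, 0.937, 0.35, 0.0]
contact_force: [0.7, 0.4, -0.3]
width: 0.0912
```

```bash
python3 - <<'E'
from go import *
go(.5815,.2775,.25,41)
E
```

```text
clock 3.35 tcp [0.5177 0.3405 0.2502] jaw 41.0 tilt 0.02 w 0.0912 F [ 0.7  0.4 -0.3] q6 -0.17
  shift [0.0068 0.0894 0.0002] turn z -0.0
```

Request:
servo_tool(
  plan=[
    [[0,0,0],[0.002,0.03,0.0],0.0912],
    [[0,0,0],[0.005,0.06,0.0],0.0912],
    [[0,0,0],[0.007,0.089,0.0],0.0912],
    [[0,0,0],[0.007,0.089,0.03],0.0912],
    [[0,0,0],[0.007,0.089,0.06],0.0912],
    [[0,0,0],[0.007,0.089,0.09],0.0912],
    [[0,0,0],[0.007,0.089,0.115],0.0912],
    [[0,0,0],[0.007,0.089,0.125],0.0912],
    [[0,0,0],[0.007,0.089,0.125],0.0912],
  ],
)

```text
clock: 4.1
eef_pos: [0.5789, 0.2789, 0.1227]
eef_rot: [0.0, 0.937, 0.35, -0.002]
contact_force: [-0.3, 0.1, -0.0]
width: 0.0914
```

```bash
python3 - <<'E'
from go import *
go(.5815,.2775,.065,41)
s=ctrl.get_state()
for n,b in [('top',(170,100,290,220)),('side',(280,60,400,180))]:
    im=imaging.get_image(n); u=proj(n,s['eef_pos'])[0]; print(n,u)
    x0,y0,x1,y1=b; a=cv2.resize(im[y0:y1,x0:x1,::-1],None,fx=4,fy=4,interpolation=3); c=((u+.5-[x0,y0])*4).astype(int)
    cv2.drawMarker(a,(int(c[0]),int(c[1])),(0,0,255),0,14,1)
    # pads tip positions
    for sg in(-1,1):
        p=np.array(s['eef_pos'])+sg*.0456*np.array([np.cos(np.radians(41)),np.sin(np.radians(41)),0]); c=((proj(n,p)[0]+.5-[x0,y0])*4).astype(int); cv2.drawMarker(a,(int(c[0]),int(c[1])),(0,255,0),0,14,1)
    if n=='top': A=a
    else: cv2.imwrite('pics/g1.png',np.hstack([A,a])[:,:])
E
```

```text
clock 4.10 tcp [0.5789 0.2789 0.1227] jaw 41.0 tilt 0.22 w 0.0914 F [-0.3  0.1 -0. ] q6 -0.30
  shift [0.0012 0.0028 0.0577] turn z -0.0
top [217.984974   159.50160592]
side [331.73531464 119.64862365]
```

```bash
python3 -c "
import cv2;a=cv2.imread('pics/g1.png');cv2.imwrite('pics/g1s.png',cv2.resize(a,(800,400)))"
```

```text
(no output)
```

View pics/g1s.png

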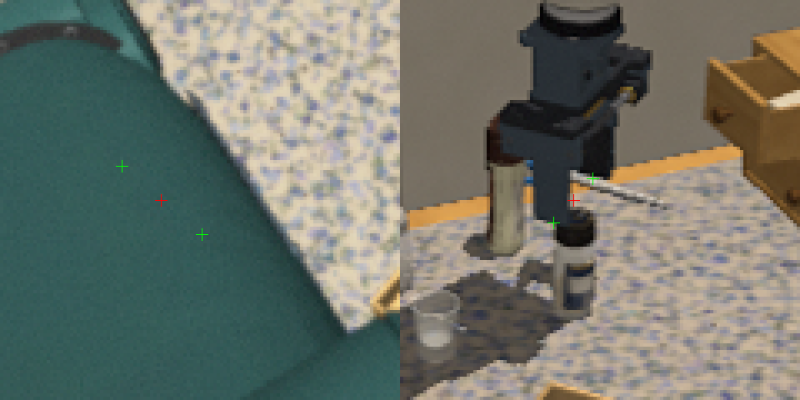

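Request:
servo_tool(
  plan=[
    [[0,0,0],[0.001,0.003,0.02],0.0912],
    [[0,0,0],[0.001,0.003,0.04],0.0912],
    [[0,0,0],[0.001,0.003,0.052],0.0912],
    [[0,0,0],[0.001,0.003,0.058],0.0912],
    [[0,0,0],[0.001,0.003,0.058],0.03],
    [[0,0,0],[0.001,0.003,0.058],0.03],
    [[0,0,0],[0.001,0.003,0.058],0.03],
    [[0,0,0],[0.001,0.003,0.058],0.03],
    [[0,0,0],[0.001,0.003,0.058],0.03],
    [[0,0,0],[0.001,0.003,0.058],0.03],
    [[0,0,0],[0.001,0.003,0.058],0.03],
    [[0,0,0],[0.001,0.003,0.058],0.03],
  ],
  squeeze=20,
)

```text
clock: 5.2
eef_pos: [0.5829, 0.2779, 0.0671]
eef_rot: [0.0, 0.937, 0.35, 0.0]
contact_force: [0.8, 0.4, -1.3]
width: 0.0411
```

```bash
python3 - <<'E'
from go import *
go(.590,-.056,.20,41)
E
```

```text
clock 5.20 tcp [0.5829 0.2779 0.0671] jaw 41.0 tilt 0.00 w 0.0411 F [ 0.8  0.4 -1.3] q6 -0.31
  shift [-0.2136  0.2567 -0.1329] turn z -0.0
```

Request:
servo_tool(
  plan=[
    [[0,0,0],[0,0,-0.02],0.03],
    [[0,0,0],[0,0,-0.05],0.03],
    [[0,0,0],[0,0,-0.08],0.03],
    [[0,0,0],[-0.01,0.012,-0.105],0.03],
    [[0,0,0],[-0.03,0.036,-0.12],0.03],
    [[0,0,0],[-0.05,0.06,-0.12],0.03],
    [[0,0,0],[-0.07,0.084,-0.12],0.03],
    [[0,0,0],[-0.09,0.108,-0.12],0.03],
    [[0,0,0],[-0.11,0.132,-0.12],0.03],
    [[0,0,0],[-0.13,0.156,-0.12],0.03],
    [[0,0,0],[-0.15,0.18,-0.12],0.03],
    [[0,0,0],[-0.17,0.204,-0.12],0.03],
  ],
)

```text
clock: 6.2
eef_pos: [0.588, 0.0109, 0.1869]
eef_rot: [-0.0, 0.937, 0.35, -0.0]
contact_force: [-0.6, -0.5, -1.5]
width: 0.0406
```

Request:
servo_tool(
  plan=[
    [[0,0,0],[-0.018,0.022,0.0],0.03],
    [[0,0,0],[-0.033,0.04,0.0],0.03],
    [[0,0,0],[-0.042,0.05,0.0],0.03],
    [[0,0,0],[-0.044,0.053,0.0],0.03],
    [[0,0,0],[-0.044,0.053,0.0],0.03],
    [[0,0,0],[-0.044,0.053,0.0],0.03],
    [[0,0,0],[-0.044,0.053,0.0],0.03],
  ],
)

```text
clock: 6.78
eef_pos: [0.5898, -0.0554, 0.1869]
eef_rot: [-0.0, 0.937, 0.35, -0.0]
contact_force: [0.5, 0.3, -0.4]
width: 0.0407
```

```bash
cat > chk.py <<'E'
from go import *
from ov import MOD
def chk(fn,b,k,extra={},cad=(.5635,-.025,-.857),n='side'):
    im=imaging.get_image(n); x0,y0,x1,y1=b
    a=cv2.resize(im[y0:y1,x0:x1,::-1],None,fx=k,fy=k,interpolation=3).copy()
    poses=dict(extra); poses['caddy']=cad
    for t,p in poses.items():
        for part in MOD[t](p[:3] if t in('caddy','sauce_bottle') else p[:2]):
            part=part+[0,0,p[-1] if t!='caddy' else 0]
            h=cv2.convexHull(((proj(n,part)+.5-[x0,y0])*k).astype(np.float32)); cv2.polylines(a,[np.round(h).astype(int)],True,(0,0,255),1)
        if t=='caddy':
            for xx in(-.082,0,.082):
                c,s=np.cos(p[2]),np.sin(p[2]); L=np.array([[p[0]+c*xx-s*y,p[1]+s*xx+c*y,.036] for y in(-.04,.04)])
                l=np.round((proj(n,L)+.5-[x0,y0])*k).astype(int); cv2.line(a,tuple(map(int,l[0])),tuple(map(int,l[1])),(0,255,0),1)
    cv2.imwrite(fn,a)
E
python3 - <<'E'
from chk import *
go(.590,-.056,.077,41)
s=ctrl.get_state()['eef_pos']
chk('pics/p1.png',(290,80,460,240),3.7,{'spice_jar':(s[0],s[1],s[2]-.067)})
E
```

```text
clock 6.78 tcp [ 0.5898 -0.0554  0.1869] jaw 41.0 tilt 0.01 w 0.0407 F [ 0.5  0.3 -0.4] q6 -0.85
  shift [-0.0003  0.0006  0.1099] turn z 0.0
```

View pics/p1.png

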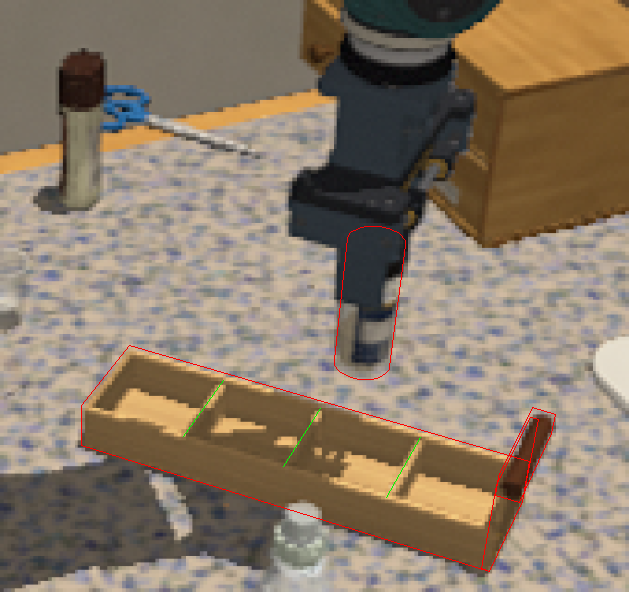

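Request:
servo_tool(
  plan=[
    [[0,0,0],[0,0,0.02],0.03],
    [[0,0,0],[0,0,0.05],0.03],
    [[0,0,0],[0,0,0.08],0.03],
    [[0,0,0],[0,0,0.098],0.03],
    [[0,0,0],[0,0,0.106],0.03],
    [[0,0,0],[0,0,0.111],0.03],
    [[0,0,0],[0,0,0.111],0.03],
    [[0,0,0],[0,0,0.111],0.03],
    [[0,0,0],[0,0,0.112],0.03],
  ],
)

```text
clock: 7.58
eef_pos: [0.5908, -0.0565, 0.0763]
eef_rot: [0.0, 0.937, 0.35, 0.001]
contact_force: [-0.3, -0.3, -0.4]
width: 0.0402
```

Request:
servo_tool(
  plan=[
    [[0,0,0],[0,0,0.001],0.046],
    [[0,0,0],[0,0,0.001],0.05],
    [[0,0,0],[0,0,0.001],0.06],
    [[0,0,0],[0,0,0.001],0.075],
    [[0,0,0],[0,0,0.001],0.075],
    [[0,0,0],[0,0,-0.02],0.075],
    [[0,0,0],[0,0,-0.05],0.075],
    [[0,0,0],[0,0,-0.085],0.075],
    [[0,0,0],[0,0,-0.12],0.075],
    [[0,0,0],[0,0,-0.15],0.075],
    [[0,0,0],[0,0,-0.17],0.075],
    [[0,0,0],[0,0,-0.17],0.075],
  ],
)

```text
clock: 8.58
eef_pos: [0.5919, -0.0567, 0.2498]
eef_rot: [0.002, 0.937, 0.35, 0.003]
contact_force: [0.3, -0.5, 0.6]
width: 0.075
```

```bash
python3 - <<'E'
from chk import *
go(.569,.4165,.245,-36)
chk('pics/p2.png',(290,80,460,240),3.7,{'spice_jar':(.5905,-.056,.006)})
E
```

```text
clock 8.58 tcp [ 0.5919 -0.0567  0.2498] jaw 41.0 tilt 0.38 w 0.0750 F [ 0.3 -0.5  0.6] q6 -0.85
  shift [ 0.293  -0.3724  0.0043] turn z 77.0
```

View pics/p2.png

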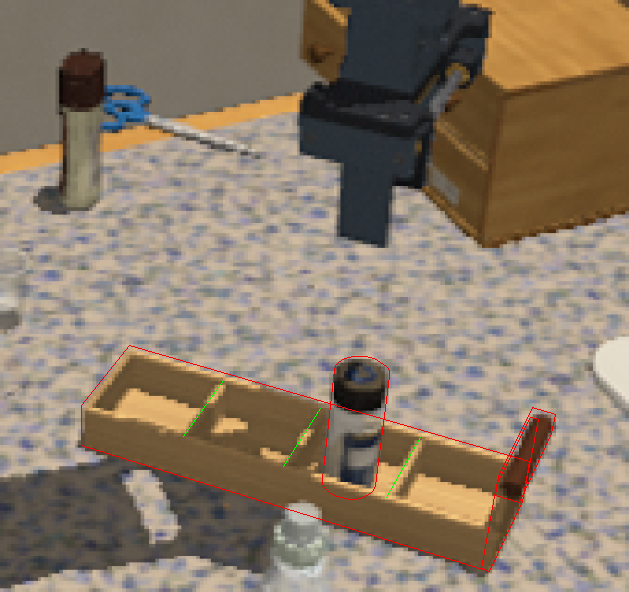

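Request:
servo_tool(
  plan=[
    [[0,0,6],[0.015,-0.02,0],0.0912],
    [[0,0,13],[0.04,-0.05,0],0.0912],
    [[0,0,20],[0.065,-0.082,0],0.0912],
    [[0,0,27],[0.09,-0.114,0],0.0912],
    [[0,0,34],[0.115,-0.146,0],0.0912],
    [[0,0,41],[0.14,-0.178,0],0.0912],
    [[0,0,48],[0.165,-0.21,0],0.0912],
    [[0,0,55],[0.19,-0.241,0],0.0912],
    [[0,0,62],[0.215,-0.273,0],0.0912],
    [[0,0,69],[0.24,-0.305,0],0.0912],
    [[0,0,75],[0.265,-0.337,0],0.0912],
    [[0,0,77],[0.28,-0.355,0],0.0912],
  ],
)

```text
clock: 9.63
eef_pos: [0.5672, 0.3981, 0.2432]
eef_rot: [0.001, 0.95, -0.312, -0.001]
contact_force: [0.2, -0.3, 0.5]
width: 0.0913
```

Request:
servo_tool(
  plan=[
    [[0,0,0],[0,0,0],0.0912],
    [[0,0,0],[0,0,0],0.0912],
    [[0,0,0],[0,0,0],0.0912],
    [[0,0,0],[0,0,0],0.0912],
  ],
)

```text
clock: 9.97
eef_pos: [0.5684, 0.394, 0.2442]
eef_rot: [0.001, 0.951, -0.309, -0.0]
contact_force: [-0.6, -0.1, -0.3]
width: 0.0914
```

```bash
python3 - <<'E'
from chk import *
go(.569,.4165,.09,-36)
E
```

```text
clock 9.97 tcp [0.5684 0.394  0.2442] jaw -36.0 tilt 0.07 w 0.0914 F [-0.6 -0.1 -0.3] q6 1.20
  shift [-0.0127 -0.0188  0.1541] turn z -0.0
```

Move over the bottle and stop just above its cap to check in the side view.

Request:
servo_tool(
  plan=[
    [[0,0,0],[-0.006,-0.009,0.0],0.0912],
    [[0,0,0],[-0.013,-0.019,0.0],0.0912],
    [[0,0,0],[-0.013,-0.019,0.02],0.0912],
    [[0,0,0],[-0.013,-0.019,0.05],0.0912],
    [[0,0,0],[-0.013,-0.019,0.07],0.0912],
    [[0,0,0],[-0.013,-0.019,0.08],0.0912],
    [[0,0,0],[-0.013,-0.019,0.08],0.0912],
    [[0,0,0],[-0.013,-0.019,0.08],0.0912],
  ],
)

```text
clock: 10.63
eef_pos: [0.5694, 0.4186, 0.1653]
eef_rot: [-0.0, 0.951, -0.309, 0.0]
contact_force: [0.2, -0.1, 0.4]
width: 0.0912
```

```bash
python3 - <<'E'
from chk import *
go(.569,.4165,.09,-36)
s=ctrl.get_state()['eef_pos']
for i,n in enumerate(('side','top')):
    im=imaging.get_image(n); x0,y0,x1,y1=[(260,30,390,140),(140,130,270,240)][i]; k=6
    a=cv2.resize(im[y0:y1,x0:x1,::-1],None,fx=k,fy=k,interpolation=3).copy()
    for r in(-1,0,1):
        for w in((-1,1) if r else (0,)):
            j=np.radians(-36); p=s+np.array([np.cos(j),np.sin(j),0])*r*.0456+np.array([-np.sin(j),np.cos(j),0])*w*.016
            c=((proj(n,p)[0]+.5-[x0,y0])*k).astype(int); cv2.drawMarker(a,(int(c[0]),int(c[1])),(0,255,0),0,12,1)
    cv2.imwrite(f'pics/b_{n}.png',a)
E
```

```text
clock 10.63 tcp [0.5694 0.4186 0.1653] jaw -36.0 tilt 0.00 w 0.0912 F [ 0.2 -0.1  0.4] q6 1.23
  shift [0.0009 0.0019 0.0753] turn z -0.0
```

View pics/b_side.png

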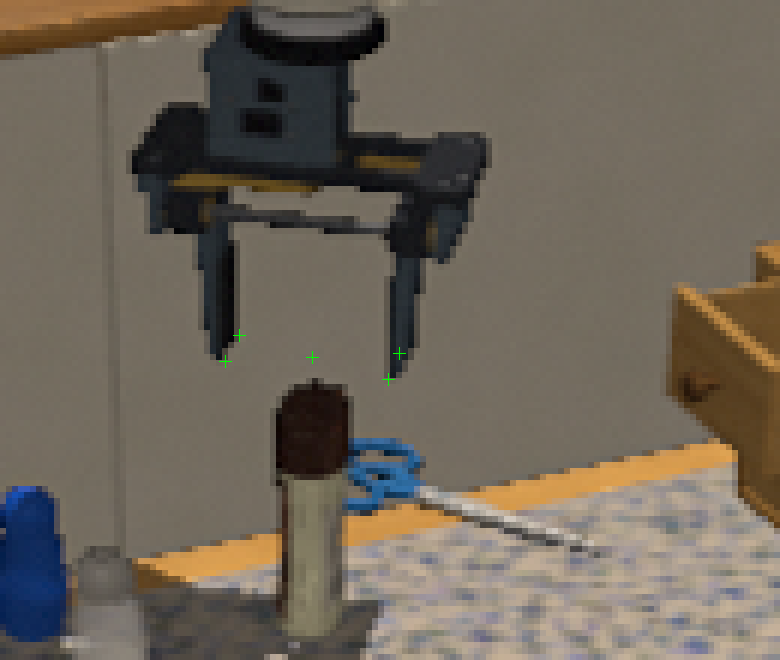

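Request:
servo_tool(
  plan=[
    [[0,0,0],[0,0,0.02],0.0912],
    [[0,0,0],[0,0,0.045],0.0912],
    [[0,0,0],[0,0,0.065],0.0912],
    [[0,0,0],[0,0,0.075],0.0912],
    [[0,0,0],[0,0,0.075],0.06],
    [[0,0,0],[0,0,0.075],0.03],
    [[0,0,0],[0,0,0.075],0.03],
    [[0,0,0],[0,0,0.075],0.03],
    [[0,0,0],[0,0,0.075],0.03],
    [[0,0,0],[0,0,0.075],0.03],
    [[0,0,0],[0,0,0.075],0.03],
    [[0,0,0],[0,0,0.075],0.03],
  ],
  squeeze=25,
)

```text
clock: 11.73
eef_pos: [0.5692, 0.4182, 0.0902]
eef_rot: [-0.0, 0.951, -0.309, 0.0]
contact_force: [-3.5, 2.2, 0.7]
width: 0.0406
```

Request:
servo_tool(
  plan=[
    [[0,0,0],[0,0,-0.02],0.03],
    [[0,0,0],[0,0,-0.05],0.03],
    [[0,0,0],[0,0,-0.08],0.03],
    [[0,0,0],[0,0,-0.11],0.03],
    [[0,0,0],[0,0,-0.14],0.03],
    [[0,0,0],[0,0,-0.15],0.03],
    [[0,0,0],[0,0,-0.15],0.03],
    [[0,0,0],[0,0,-0.15],0.03],
  ],
)

```text
clock: 12.4
eef_pos: [0.5687, 0.4179, 0.2388]
eef_rot: [0.0, 0.951, -0.309, -0.0]
contact_force: [-0.9, -0.2, -2.7]
width: 0.0393
```

```bash
python3 - <<'E'
from chk import *
go(.644,-.118,.24,41)
im=imaging.get_image('side'); cv2.imwrite('pics/b2.png',cv2.resize(im[10:160,260:420,::-1],None,fx=4,fy=4,interpolation=3))
E
```

```text
clock 12.40 tcp [0.5687 0.4179 0.2388] jaw -36.0 tilt 0.04 w 0.0393 F [-0.9 -0.2 -2.7] q6 1.23
  shift [ 0.3761  0.3892 -0.001 ] turn z -77.0
```

View pics/b2.png

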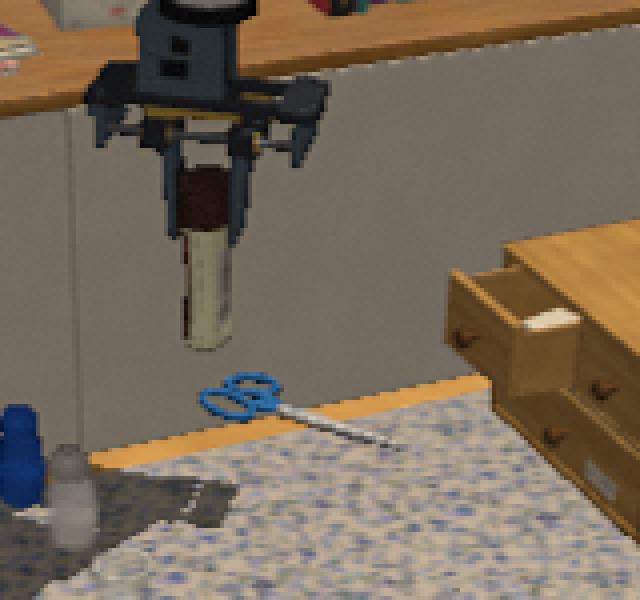

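Request:
servo_tool(
  plan=[
    [[0,0,-5],[0.01,0.01,0],0.03],
    [[0,0,-11],[0.028,0.029,0],0.03],
    [[0,0,-17],[0.05,0.052,0],0.03],
    [[0,0,-23],[0.073,0.0755,0],0.03],
    [[0,0,-29],[0.096,0.099,0],0.03],
    [[0,0,-35],[0.119,0.123,0],0.03],
    [[0,0,-41],[0.142,0.147,0],0.03],
    [[0,0,-47],[0.165,0.171,0],0.03],
    [[0,0,-53],[0.188,0.195,0],0.03],
    [[0,0,-59],[0.211,0.218,0],0.03],
    [[0,0,-65],[0.234,0.242,0],0.03],
    [[0,0,-71],[0.257,0.266,0],0.03],
  ],
)

```text
clock: 13.45
eef_pos: [0.6194, 0.0503, 0.2374]
eef_rot: [-0.0, 0.953, 0.303, -0.002]
contact_force: [0.7, -0.3, -2.7]
width: 0.0395
```

Request:
servo_tool(
  plan=[
    [[0,0,0],[0,0,0],0.03],
    [[0,0,0],[0,0,0],0.03],
    [[0,0,0],[0,0,0],0.03],
  ],
)

```text
clock: 13.7
eef_pos: [0.6197, 0.052, 0.2382]
eef_rot: [-0.0, 0.954, 0.3, -0.001]
contact_force: [-0.2, 0.3, -2.4]
width: 0.0394
```

```bash
python3 - <<'E'
from chk import *
go(.644,-.118,.24,41)
E
```

```text
clock 13.70 tcp [0.6197 0.052  0.2382] jaw 34.9 tilt 0.15 w 0.0394 F [-0.2  0.3 -2.4] q6 -0.56
  shift [-0.0772  0.1534 -0.0019] turn z -6.1
```

Request:
servo_tool(
  plan=[
    [[0,0,-3],[-0.008,0.016,0],0.03],
    [[0,0,-6],[-0.023,0.046,0],0.03],
    [[0,0,-6],[-0.04,0.08,0],0.03],
    [[0,0,-6],[-0.057,0.113,0],0.03],
    [[0,0,-6],[-0.07,0.14,0],0.03],
    [[0,0,-6],[-0.077,0.153,0],0.03],
    [[0,0,-6],[-0.077,0.153,0],0.03],
    [[0,0,-6],[-0.077,0.153,0],0.03],
    [[0,0,-6],[-0.077,0.153,0],0.03],
  ],
)

```text
clock: 14.45
eef_pos: [0.6449, -0.1161, 0.2394]
eef_rot: [-0.0, 0.937, 0.35, -0.0]
contact_force: [0.2, 0.0, -2.5]
width: 0.0395
```

```bash
python3 - <<'E'
from chk import *
go(.644,-.118,.098,41)
s=ctrl.get_state()['eef_pos']
chk('pics/p3.png',(300,60,470,240),3.3,{'sauce_bottle':(s[0],s[1],np.radians(41),s[2]-.09)})
E
```

```text
clock 14.45 tcp [ 0.6449 -0.1161  0.2394] jaw 41.0 tilt 0.06 w 0.0395 F [ 0.2  0.  -2.5] q6 -0.93
  shift [-0.0018  0.001   0.1414] turn z 0.0
```

View pics/p3.png

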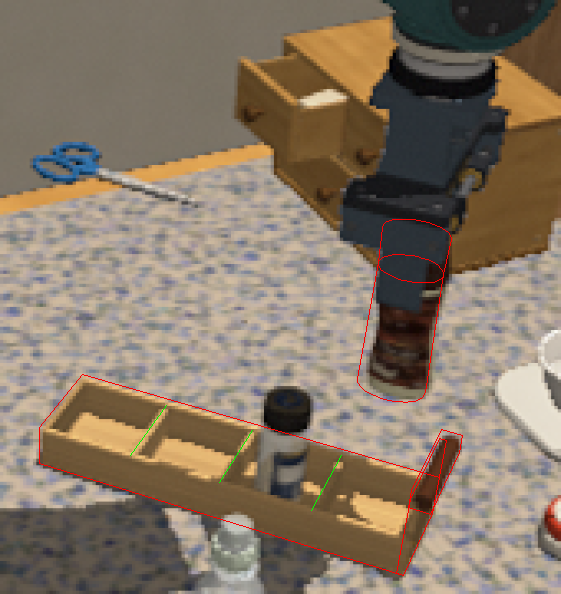

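Request:
servo_tool(
  plan=[
    [[0,0,0],[-0.001,-0.001,0.02],0.03],
    [[0,0,0],[-0.002,-0.002,0.05],0.03],
    [[0,0,0],[-0.002,-0.002,0.08],0.03],
    [[0,0,0],[-0.002,-0.002,0.09],0.03],
    [[0,0,0],[-0.002,-0.002,0.09],0.03],
    [[0,0,0],[-0.002,-0.002,0.09],0.03],
  ],
)

```text
clock: 15.0
eef_pos: [0.6426, -0.1168, 0.1505]
eef_rot: [-0.0, 0.937, 0.35, -0.0]
contact_force: [-0.4, -0.4, -2.0]
width: 0.0396
```

```bash
python3 - <<'E'
from chk import *
go(.644,-.118,.098,41)
s=ctrl.get_state()['eef_pos']
chk('pics/p4.png',(330,100,470,240),4.2,{'sauce_bottle':(s[0],s[1],np.radians(41),s[2]-.09)})
E
```

```text
clock 15.00 tcp [ 0.6426 -0.1168  0.1505] jaw 41.0 tilt 0.01 w 0.0396 F [-0.4 -0.4 -2. ] q6 -0.93
  shift [0.0002 0.0018 0.0525] turn z 0.0
```

View pics/p4.png

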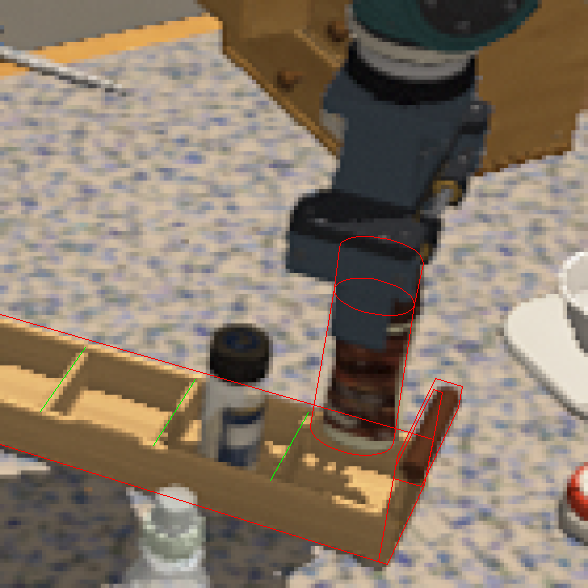

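Request:
servo_tool(
  plan=[
    [[0,0,0],[0,0,0.015],0.03],
    [[0,0,0],[0,0,0.03],0.03],
    [[0,0,0],[0,0,0.042],0.03],
    [[0,0,0],[0,0,0.049],0.03],
    [[0,0,0],[0,0,0.052],0.03],
    [[0,0,0],[0,0,0.053],0.03],
    [[0,0,0],[0,0,0.053],0.03],
  ],
)

```text
clock: 15.63
eef_pos: [0.6423, -0.1175, 0.0968]
eef_rot: [-0.0, 0.937, 0.35, -0.0]
contact_force: [0.3, 0.9, -3.3]
width: 0.0392
```

```bash
python3 - <<'E'
from chk import *
go(.644,-.118,.098,41)
s=ctrl.get_state()['eef_pos']
chk('pics/p5.png',(330,100,470,240),4.2,{'sauce_bottle':(s[0],s[1],np.radians(41),s[2]-.09)})
E
```

```text
clock 15.63 tcp [ 0.6423 -0.1175  0.0968] jaw 41.0 tilt 0.01 w 0.0392 F [ 0.3  0.9 -3.3] q6 -0.93
  shift [ 0.0009  0.0015 -0.0012] turn z -0.0
```

View pics/p5.png

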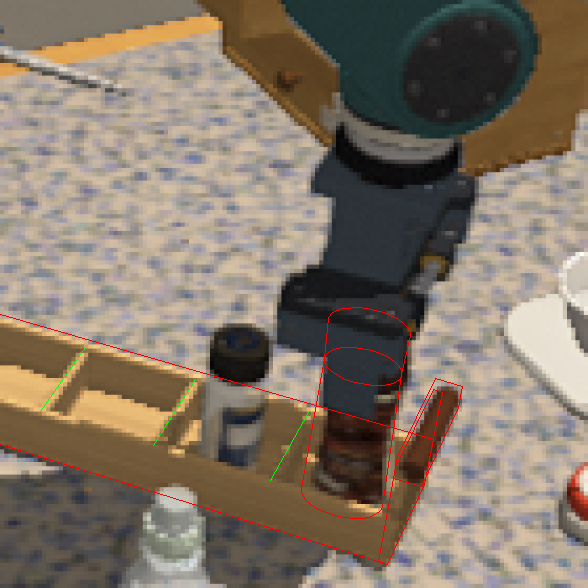

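Request:
servo_tool(
  plan=[
    [[0,0,0],[0,0,0],0.044],
    [[0,0,0],[0,0,0],0.05],
    [[0,0,0],[0,0,0],0.06],
    [[0,0,0],[0,0,0],0.075],
    [[0,0,0],[0,0,0],0.075],
    [[0,0,0],[0,0,-0.02],0.075],
    [[0,0,0],[0,0,-0.05],0.075],
    [[0,0,0],[0,0,-0.085],0.075],
    [[0,0,0],[0,0,-0.12],0.075],
    [[0,0,0],[0,0,-0.145],0.075],
    [[0,0,0],[0,0,-0.15],0.075],
    [[0,0,0],[0,0,-0.15],0.075],
  ],
)

```text
clock: 16.68
eef_pos: [0.6433, -0.1176, 0.2492]
eef_rot: [0.001, 0.937, 0.35, 0.002]
contact_force: [-0.2, 0.4, -0.1]
width: 0.0755
```

```bash
python3 - <<'E'
from chk import *
go(.435,.389,.25,0)
chk('pics/p6.png',(310,80,450,220),4.2,{'sauce_bottle':(.642,-.1175,np.radians(41),.006)})
E
```

```text
clock 16.68 tcp [ 0.6433 -0.1176  0.2492] jaw 41.0 tilt 0.21 w 0.0755 F [-0.2  0.4 -0.1] q6 -0.93
  shift [ 0.1749 -0.5191 -0.0019] turn z 41.0
```

View pics/p6.png

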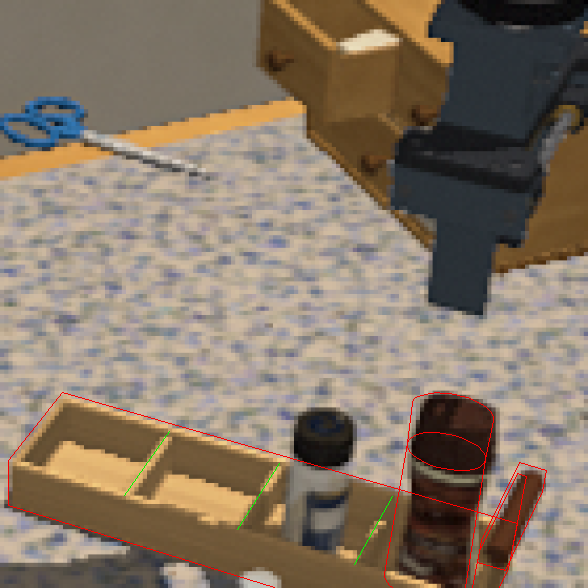

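Request:
servo_tool(
  plan=[
    [[0,0,4],[0.004,-0.012,0],0.0912],
    [[0,0,8],[0.012,-0.036,0],0.0912],
    [[0,0,12],[0.023,-0.068,0],0.0912],
    [[0,0,16],[0.035,-0.104,0],0.0912],
    [[0,0,20],[0.047,-0.14,0],0.0912],
    [[0,0,24],[0.059,-0.176,0],0.0912],
    [[0,0,28],[0.071,-0.212,0],0.0912],
    [[0,0,31],[0.083,-0.248,0],0.0912],
    [[0,0,31],[0.095,-0.284,0],0.0912],
    [[0,0,31],[0.107,-0.32,0],0.0912],
    [[0,0,31],[0.119,-0.356,0],0.0912],
    [[0,0,31],[0.131,-0.392,0],0.0912],
  ],
)

```text
clock: 17.73
eef_pos: [0.4823, 0.2656, 0.2451]
eef_rot: [0.0, 0.996, 0.087, -0.001]
contact_force: [1.7, 0.1, 0.3]
width: 0.0915
```

Request:
servo_tool(
  plan=[
    [[0,0,0],[0,0,0],0.0912],
    [[0,0,0],[0,0,0],0.0912],
    [[0,0,0],[0,0,0],0.0912],
  ],
)

```text
clock: 17.98
eef_pos: [0.4837, 0.2641, 0.2456]
eef_rot: [0.0, 0.996, 0.087, -0.001]
contact_force: [-0.1, -0.1, 0.4]
width: 0.0913
```

```bash
python3 - <<'E'
from chk import *
go(.435,.389,.115,10)
E
```

```text
clock 17.98 tcp [0.4837 0.2641 0.2456] jaw 10.0 tilt 0.12 w 0.0913 F [-0.1 -0.1  0.4] q6 0.28
  shift [-0.0259 -0.1316  0.1306] turn z 0.0
```

Request:
servo_tool(
  plan=[
    [[0,0,0],[-0.003,-0.015,0.0],0.0912],
    [[0,0,0],[-0.009,-0.045,0.0],0.0912],
    [[0,0,0],[-0.016,-0.08,0.0],0.0912],
    [[0,0,0],[-0.022,-0.112,0.0],0.0912],
    [[0,0,0],[-0.026,-0.132,0.0],0.0912],
    [[0,0,0],[-0.026,-0.132,0.02],0.0912],
    [[0,0,0],[-0.026,-0.132,0.055],0.0912],
    [[0,0,0],[-0.026,-0.132,0.09],0.0912],
    [[0,0,0],[-0.026,-0.132,0.115],0.0912],
    [[0,0,0],[-0.026,-0.132,0.125],0.0912],
    [[0,0,0],[-0.026,-0.132,0.125],0.0912],
    [[0,0,0],[-0.026,-0.132,0.125],0.0912],
  ],
)

```text
clock: 18.98
eef_pos: [0.4364, 0.3895, 0.1223]
eef_rot: [0.0, 0.996, 0.086, -0.0]
contact_force: [0.2, 0.8, 1.1]
width: 0.091
```

```bash
python3 - <<'E'
from chk import *
go(.435,.389,.045,10)
s=np.array(ctrl.get_state()['eef_pos']); n='side'
im=imaging.get_image(n); x0,y0,x1,y1=(215,60,345,170); k=6
a=cv2.resize(im[y0:y1,x0:x1,::-1],None,fx=k,fy=k,interpolation=3).copy()
for r in(-1,0,1):
    for w in((-1,1) if r else (0,)):
        j=np.radians(10); p=s+np.array([np.cos(j),np.sin(j),0])*r*.0456+np.array([-np.sin(j),np.cos(j),0])*w*.016; p[2]=.09 if r==0 else p[2]
        c=((proj(n,p)[0]+.5-[x0,y0])*k).astype(int); cv2.drawMarker(a,(int(c[0]),int(c[1])),(0,255,0),0,12,1)
cv2.imwrite('pics/s1.png',a)
E
```

```text
clock 18.98 tcp [0.4364 0.3895 0.1223] jaw 9.9 tilt 0.02 w 0.0910 F [0.2 0.8 1.1] q6 0.52
  shift [-0.0014  0.0002  0.0773] turn z -0.1
```

View pics/s1.png

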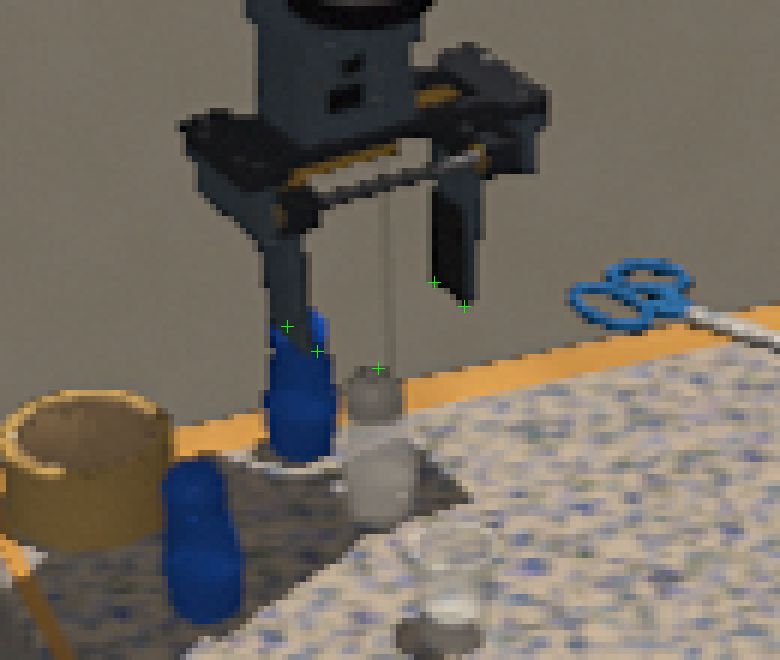

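Request:
servo_tool(
  plan=[
    [[0,0,0],[-0.001,0,0.02],0.0912],
    [[0,0,0],[-0.001,0,0.045],0.0912],
    [[0,0,0],[-0.001,0,0.068],0.0912],
    [[0,0,0],[-0.001,0,0.081],0.0912],
    [[0,0,0],[-0.001,0,0.081],0.06],
    [[0,0,0],[-0.001,0,0.081],0.035],
    [[0,0,0],[-0.001,0,0.081],0.035],
    [[0,0,0],[-0.001,0,0.081],0.035],
    [[0,0,0],[-0.001,0,0.081],0.035],
    [[0,0,0],[-0.001,0,0.081],0.035],
    [[0,0,0],[-0.001,0,0.081],0.035],
    [[0,0,0],[-0.001,0,0.081],0.035],
  ],
  squeeze=18,
)

```text
clock: 20.03
eef_pos: [0.4348, 0.3899, 0.0412]
eef_rot: [-0.0, 0.996, 0.087, 0.0]
contact_force: [-1.1, -0.6, 1.7]
width: 0.0408
```

Request:
servo_tool(
  plan=[
    [[0,0,0],[0,0,-0.02],0.035],
    [[0,0,0],[0,0,-0.05],0.035],
    [[0,0,0],[0,0,-0.08],0.035],
    [[0,0,0],[0,0,-0.11],0.035],
    [[0,0,0],[0,0,-0.13],0.035],
    [[0,0,0],[0,0,-0.13],0.035],
    [[0,0,0],[0,0,-0.13],0.035],
  ],
)

```text
clock: 20.62
eef_pos: [0.4351, 0.3901, 0.1719]
eef_rot: [-0.001, 0.996, 0.087, 0.001]
contact_force: [0.7, 0.3, -1.1]
width: 0.035
```

```bash
python3 - <<'E'
from chk import *
go(.537,.006,.175,41)
im=imaging.get_image('side'); cv2.imwrite('pics/s2.png',cv2.resize(im[50:180,210:350,::-1],None,fx=4,fy=4,interpolation=3))
E
```

```text
clock 20.62 tcp [0.4351 0.3901 0.1719] jaw 10.0 tilt 0.12 w 0.0350 F [ 0.7  0.3 -1.1] q6 0.52
  shift [ 0.0338  0.3959 -0.0034] turn z -31.0
```

View pics/s2.png

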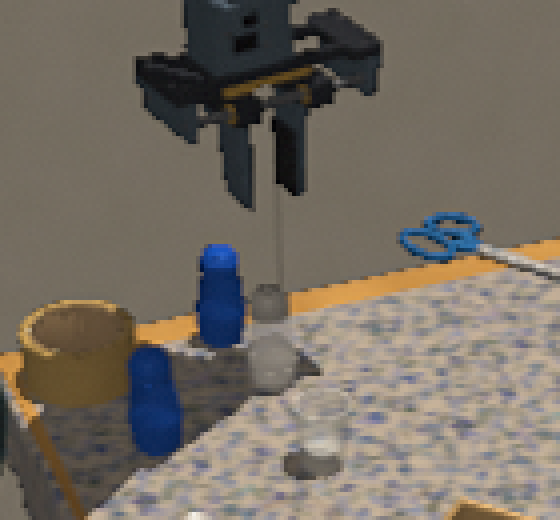

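```bash
python3 - <<'E'
from chk import *
from fit import fit,masks
import cv2
im=imaging.get_image('side'); imaging.get_image('top')
x0,y0,x1,y1=255,110,305,160; k=12
a=cv2.resize(im[y0:y1,x0:x1,::-1],None,fx=k,fy=k,interpolation=3)
p=(.435,.389)
for z in np.arange(0,.091,.01):
    for r in(-.022,.022):
        c=((proj('side',[p[0]+r*.912,p[1]-r*.41,z])[0]+.5-[x0,y0])*k).astype(int); cv2.drawMarker(a,(int(c[0]),int(c[1])),(0,0,255),0,10,1)
cv2.imwrite('pics/s3.png',a)
m=masks('shaker')
print({n:(fit(MOD['shaker'],{n:m[n]},(.435,.389))) for n in m})
for d in models.look_for('side','shaker'): print(d['at'],d['conf'])
E
```

```text
{'side': (array([0.43853838, 0.39652474]), np.float64(0.6359953703703703))}
[0.3123, 0.3173, 0.0483] 0.75
[0.4139, 0.4534, 0.048] 0.69
[0.4298, 0.3722, 0.0471] 0.51
[0.6385, -0.1327, 0.0996] 0.51
```

View pics/s3.png

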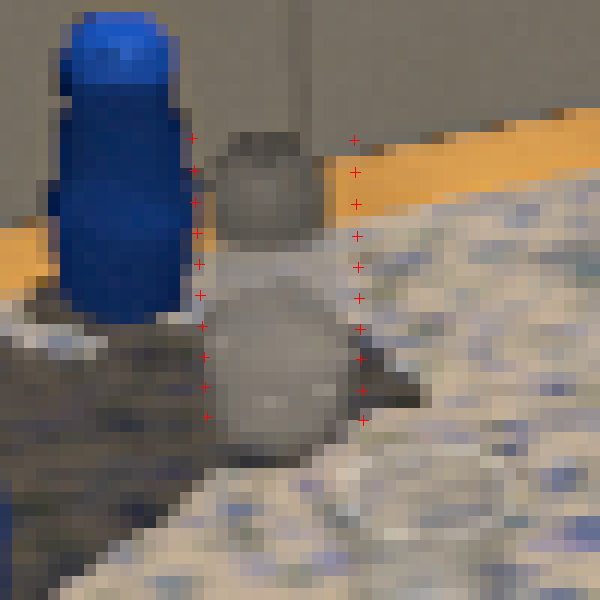

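```bash
python3 - <<'E'
from fit import *
import pickle
M=pickle.load(open('M.pkl','rb'))
m=M['shaker']['side']; y,x=np.where(m)
f,cx,cy,T=cam('side'); 
d=-(T[:3,:3]@np.array([.435,.389,.045])+T[:3,3])[2]; print('mm/px',d/f*1000)
for r in range(y.min(),y.max()+1):
    # z of that row approx along axis
    zs=np.linspace(0,.095,96); v=np.array([proj('side',[.435,.389,z])[0,1] for z in zs]); z=np.interp(-r,-v,zs) if True else 0
    print(r,'z~%.0f'%(1000*np.interp(r,v[::-1],zs[::-1])),m[r].sum(), '%.1f mm'%(m[r].sum()*d/f*1000), np.where(m[r])[0][[0,-1]])
im=cv2.imread('pics/side0.png')[105:155,255:305]; cv2.imwrite('pics/s4.png',cv2.resize(im,None,fx=12,fy=12,interpolation=0))
E
```

```text
mm/px 3.3201222256986904
121 z~90 5 16.6 mm [275 279]
122 z~87 7 23.2 mm [274 280]
123 z~83 9 29.9 mm [273 281]
124 z~79 10 33.2 mm [273 282]
125 z~75 11 36.5 mm [272 282]
126 z~72 11 36.5 mm [272 282]
127 z~68 11 36.5 mm [272 282]
128 z~64 10 33.2 mm [273 282]
129 z~60 11 36.5 mm [273 283]
130 z~56 11 36.5 mm [273 283]
131 z~53 12 39.8 mm [272 283]
132 z~49 12 39.8 mm [272 283]
133 z~45 13 43.2 mm [272 284]
134 z~41 13 43.2 mm [272 284]
135 z~37 13 43.2 mm [272 284]
136 z~33 13 43.2 mm [272 284]
137 z~29 13 43.2 mm [272 284]
138 z~25 13 43.2 mm [272 284]
139 z~22 13 43.2 mm [272 284]
140 z~18 13 43.2 mm [272 284]
141 z~14 13 43.2 mm [272 284]
142 z~10 13 43.2 mm [272 284]
143 z~6 13 43.2 mm [272 284]
144 z~2 12 39.8 mm [273 284]
145 z~0 11 36.5 mm [273 283]
146 z~0 11 36.5 mm [273 283]
147 z~0 7 23.2 mm [275 281]
148 z~0 3 10.0 mm [277 279]
```

View pics/s4.png

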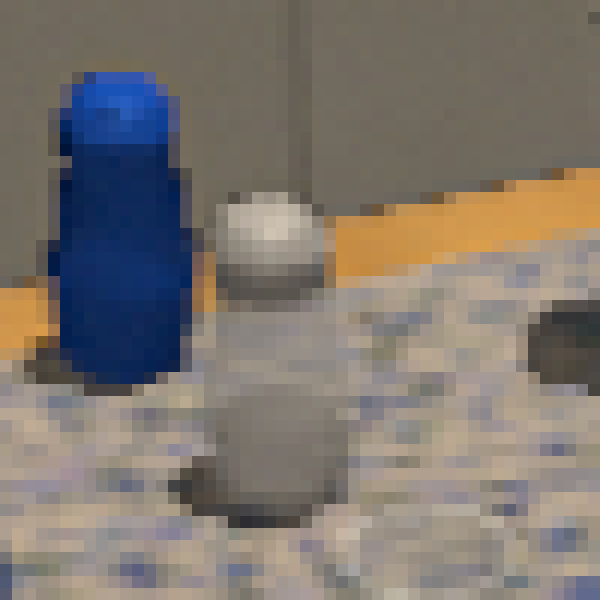

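The jaws slid off the taper: the shaker is straight only below about z = 45 mm, and it still stands at the same pixel, (277,135) in the side view. I'll re-grip lower.

Request:
servo_tool(
  plan=[
    [[0,0,0],[0,0,0],0.0912],
    [[0,0,0],[0,0,0],0.0912],
    [[0,0,0],[0,0,0],0.0912],
    [[0,0,0],[0,0,0],0.0912],
    [[0,0,0],[0,0,0],0.0912],
    [[0,0,0],[0,0,0.02],0.0912],
    [[0,0,0],[0,0,0.05],0.0912],
    [[0,0,0],[0,0,0.08],0.0912],
    [[0,0,0],[0,0,0.11],0.0912],
    [[0,0,0],[0,0,0.133],0.0912],
    [[0,0,0],[0,0,0.142],0.0912],
    [[0,0,0],[0,0,0.142],0.0912],
  ],
)

```text
clock: 21.92
eef_pos: [0.4337, 0.389, 0.0271]
eef_rot: [0.001, 0.996, 0.087, -0.001]
contact_force: [-0.4, -0.2, -0.1]
width: 0.0912
```

Request:
servo_tool(
  plan=[
    [[0,0,0],[0,0,0],0.035],
    [[0,0,0],[0,0,0],0.035],
    [[0,0,0],[0,0,0],0.035],
    [[0,0,0],[0,0,0],0.035],
    [[0,0,0],[0,0,0],0.035],
    [[0,0,0],[0,0,0],0.035],
    [[0,0,0],[0,0,0],0.035],
    [[0,0,0],[0,0,0],0.035],
    [[0,0,0],[0,0,0],0.035],
  ],
  squeeze=25,
)

```text
clock: 22.67
eef_pos: [0.4347, 0.3898, 0.0289]
eef_rot: [0.0, 0.996, 0.087, -0.0]
contact_force: [-1.2, -0.5, 2.0]
width: 0.0409
```

Request:
servo_tool(
  plan=[
    [[0,0,0],[0,0,-0.01],0.035],
    [[0,0,0],[0,0,-0.02],0.035],
    [[0,0,0],[0,0,-0.03],0.035],
    [[0,0,0],[0,0,-0.03],0.035],
  ],
)

```text
clock: 23.0
eef_pos: [0.4358, 0.3907, 0.0615]
eef_rot: [-0.001, 0.996, 0.087, 0.001]
contact_force: [0.1, -0.4, -0.8]
width: 0.0411
```

```bash
python3 - <<'E'
from chk import *
go(.537,.006,.175,41)
im=imaging.get_image('side'); cv2.imwrite('pics/s5.png',cv2.resize(im[70:170,230:330,::-1],None,fx=5,fy=5,interpolation=3))
E
```

```text
clock 23.00 tcp [0.4358 0.3907 0.0615] jaw 10.0 tilt 0.19 w 0.0411 F [ 0.1 -0.4 -0.8] q6 0.52
  shift [ 0.0334  0.3962 -0.114 ] turn z -31.0
```

View pics/s5.png

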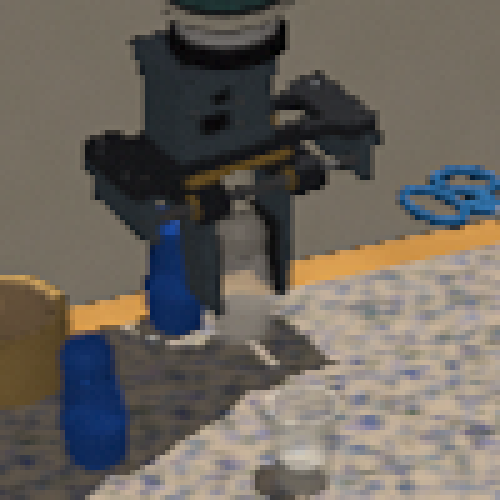

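Request:
servo_tool(
  plan=[
    [[0,0,0],[0,0,-0.015],0.035],
    [[0,0,0],[0,0,-0.035],0.035],
    [[0,0,0],[0,0,-0.06],0.035],
    [[0,0,-3],[0.001,0.012,-0.08],0.035],
    [[0,0,-7],[0.003,0.035,-0.09],0.035],
    [[0,0,-11],[0.005,0.062,-0.09],0.035],
    [[0,0,-15],[0.008,0.09,-0.09],0.035],
    [[0,0,-19],[0.01,0.118,-0.09],0.035],
    [[0,0,-23],[0.012,0.146,-0.09],0.035],
    [[0,0,-27],[0.015,0.174,-0.09],0.035],
    [[0,0,-31],[0.017,0.202,-0.09],0.035],
    [[0,0,-31],[0.019,0.23,-0.09],0.035],
  ],
)

```text
clock: 24.05
eef_pos: [0.4933, 0.1652, 0.1489]
eef_rot: [0.0, 0.936, 0.352, 0.0]
contact_force: [0.4, 0.6, -0.6]
width: 0.0409
```

Request:
servo_tool(
  plan=[
    [[0,0,0],[0,0,0],0.035],
    [[0,0,0],[0,0,0],0.035],
    [[0,0,0],[0,0,0],0.035],
  ],
)

```text
clock: 24.3
eef_pos: [0.4932, 0.1667, 0.1489]
eef_rot: [-0.0, 0.937, 0.35, -0.0]
contact_force: [-0.1, -0.5, -1.3]
width: 0.0409
```

```bash
python3 - <<'E'
from chk import *
go(.5367,.006,.14,41)
E
```

```text
clock 24.30 tcp [0.4932 0.1667 0.1489] jaw 40.9 tilt 0.01 w 0.0409 F [-0.1 -0.5 -1.3] q6 -0.43
  shift [-0.0724  0.1499  0.0089] turn z -0.1
```

Request:
servo_tool(
  plan=[
    [[0,0,0],[-0.008,0.015,0],0.035],
    [[0,0,0],[-0.02,0.042,0],0.035],
    [[0,0,0],[-0.035,0.072,0],0.035],
    [[0,0,0],[-0.05,0.103,0],0.035],
    [[0,0,0],[-0.063,0.13,0],0.035],
    [[0,0,0],[-0.071,0.147,0],0.035],
    [[0,0,0],[-0.0725,0.15,0],0.035],
    [[0,0,0],[-0.0725,0.15,0.02],0.035],
    [[0,0,0],[-0.0725,0.15,0.045],0.035],
    [[0,0,0],[-0.0725,0.15,0.06],0.035],
    [[0,0,0],[-0.0725,0.15,0.06],0.035],
    [[0,0,0],[-0.0725,0.15,0.06],0.035],
  ],
)

```text
clock: 25.3
eef_pos: [0.5364, 0.0069, 0.0886]
eef_rot: [-0.0, 0.937, 0.351, -0.001]
contact_force: [0.2, -0.2, -0.4]
width: 0.0406
```

```bash
python3 - <<'E'
from chk import *
go(.5367,.006,.044,41)
s=ctrl.get_state()['eef_pos']
chk('pics/s6.png',(290,100,430,240),4.2,{'shaker':(s[0],s[1],s[2]-.029)})
E
```

```text
clock 25.30 tcp [0.5364 0.0069 0.0886] jaw 41.0 tilt 0.09 w 0.0406 F [ 0.2 -0.2 -0.4] q6 -0.75
  shift [-0.0003  0.0009  0.0446] turn z 0.0
```

View pics/s6.png

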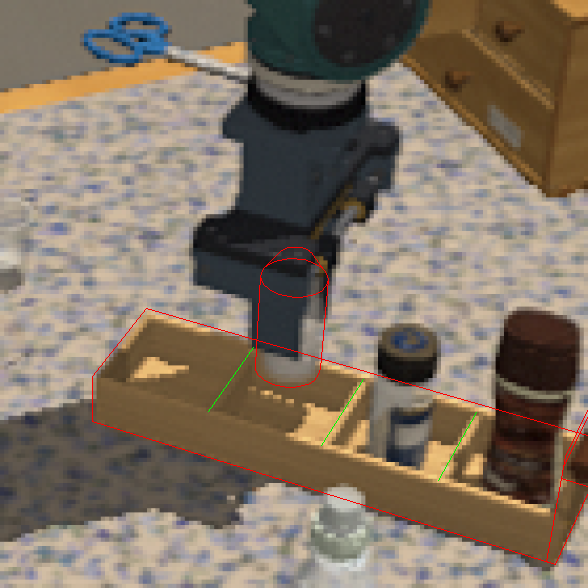

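Request:
servo_tool(
  plan=[
    [[0,0,0],[0,0,0.015],0.035],
    [[0,0,0],[0,0,0.03],0.035],
    [[0,0,0],[0,0,0.041],0.035],
    [[0,0,0],[0,0,0.047],0.035],
    [[0,0,0],[0,0,0.05],0.035],
    [[0,0,0],[0,0,0.05],0.035],
    [[0,0,0],[0,0,0.05],0.035],
  ],
)

```text
clock: 25.93
eef_pos: [0.5372, 0.0058, 0.0394]
eef_rot: [0.0, 0.937, 0.35, 0.0]
contact_force: [-0.3, -0.2, -0.8]
width: 0.0406
```

Request:
servo_tool(
  plan=[
    [[0,0,0],[0,0,0],0.044],
    [[0,0,0],[0,0,0],0.046],
    [[0,0,0],[0,0,0],0.046],
    [[0,0,0],[0,0,0],0.046],
    [[0,0,0],[0,0,-0.008],0.047],
    [[0,0,0],[0,0,-0.018],0.055],
    [[0,0,0],[0,0,-0.035],0.075],
    [[0,0,0],[0,0,-0.06],0.075],
    [[0,0,0],[0,0,-0.095],0.075],
    [[0,0,0],[0,0,-0.13],0.075],
    [[0,0,0],[0,0,-0.165],0.075],
    [[0,0,0],[0,0,-0.195],0.075],
  ],
)

```text
clock: 26.93
eef_pos: [0.537, 0.0057, 0.2375]
eef_rot: [0.0, 0.937, 0.35, 0.001]
contact_force: [0.3, -0.9, 2.0]
width: 0.0749
```

Request:
servo_tool(
  plan=[
    [[0,0,0],[0,0,-0.03],0.075],
    [[0,0,0],[0,0,-0.04],0.075],
    [[0,0,0],[0,0,-0.04],0.075],
    [[0,0,0],[0,0,-0.04],0.075],
  ],
)

```text
clock: 27.27
eef_pos: [0.5367, 0.0058, 0.2741]
eef_rot: [0.0, 0.937, 0.35, 0.0]
contact_force: [-0.6, -0.4, -0.6]
width: 0.0746
```

```bash
python3 - <<'E'
from chk import *
go(.452,-.370,.27,-45)
chk('pics/s7.png',(290,100,430,240),4.2,{'shaker':(.537,.006,.006)})
E
```

```text
clock 27.27 tcp [0.5367 0.0058 0.2741] jaw 41.0 tilt 0.05 w 0.0746 F [-0.6 -0.4 -0.6] q6 -0.75
  shift [-0.3103  0.2282  0.0041] turn z 86.0
```

View pics/s7.png

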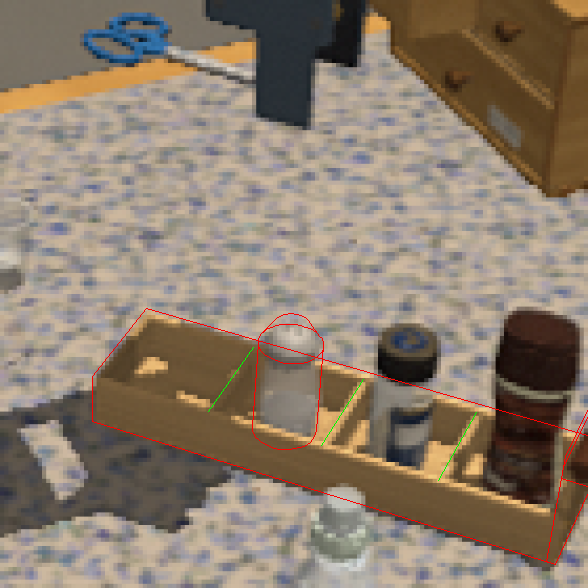

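Request:
servo_tool(
  plan=[
    [[0,0,6],[-0.01,0.008,0],0.0912],
    [[0,0,13],[-0.03,0.022,0],0.0912],
    [[0,0,20],[-0.055,0.04,0],0.0912],
    [[0,0,27],[-0.083,0.061,0],0.0912],
    [[0,0,34],[-0.111,0.082,0],0.0912],
    [[0,0,41],[-0.139,0.102,0],0.0912],
    [[0,0,48],[-0.167,0.123,0],0.0912],
    [[0,0,55],[-0.195,0.143,0],0.0912],
    [[0,0,62],[-0.223,0.164,0],0.0912],
    [[0,0,69],[-0.251,0.185,0],0.0912],
    [[0,0,76],[-0.279,0.205,0],0.0912],
    [[0,0,82],[-0.3,0.221,0],0.0912],
  ],
)

```text
clock: 28.32
eef_pos: [0.4537, -0.3595, 0.2719]
eef_rot: [-0.0, 0.935, -0.354, -0.001]
contact_force: [0.2, -0.1, 0.8]
width: 0.0913
```

Request:
servo_tool(
  plan=[
    [[0,0,4],[0,0,0],0.0912],
    [[0,0,4],[0,0,0],0.0912],
    [[0,0,4],[0,0,0],0.0912],
    [[0,0,4],[0,0,0],0.0912],
  ],
)

```text
clock: 28.65
eef_pos: [0.4551, -0.3569, 0.2729]
eef_rot: [-0.0, 0.924, -0.381, -0.001]
contact_force: [-0.9, 0.3, 0.5]
width: 0.0913
```

```bash
python3 - <<'E'
from chk import *
go(.4525,-.370,.115,-45)
im=imaging.get_image('side'); cv2.imwrite('pics/j0.png',cv2.resize(im[160:330,320:500,::-1],None,fx=3.5,fy=3.5,interpolation=3))
E
```

```text
clock 28.65 tcp [ 0.4551 -0.3569  0.2729] jaw -44.8 tilt 0.10 w 0.0913 F [-0.9  0.3  0.5] q6 0.08
  shift [0.0077 0.0111 0.1579] turn z 0.2
```

View pics/j0.png

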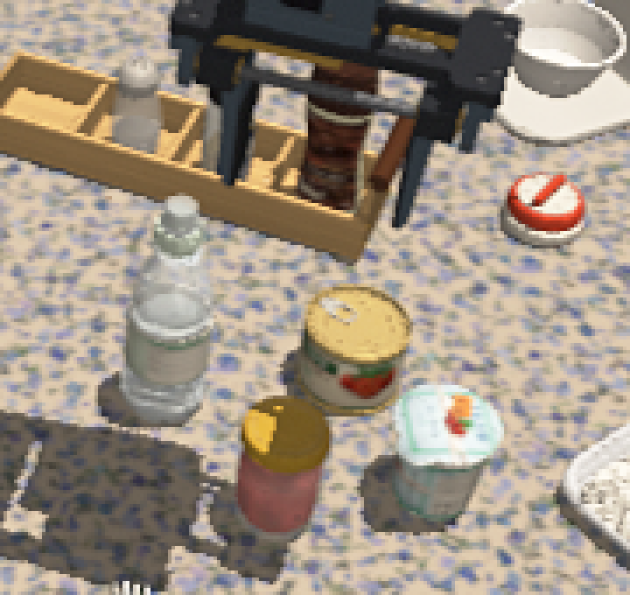

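Request:
servo_tool(
  plan=[
    [[0,0,0],[0.004,0.006,0],0.0912],
    [[0,0,0],[0.0075,0.011,0],0.0912],
    [[0,0,0],[0.0075,0.011,0.02],0.0912],
    [[0,0,0],[0.0075,0.011,0.05],0.0912],
    [[0,0,0],[0.0075,0.011,0.085],0.0912],
    [[0,0,0],[0.0075,0.011,0.12],0.0912],
    [[0,0,0],[0.0075,0.011,0.145],0.0912],
    [[0,0,0],[0.0075,0.011,0.16],0.0912],
    [[0,0,0],[0.0075,0.011,0.16],0.0912],
    [[0,0,0],[0.0075,0.011,0.16],0.0912],
  ],
)

```text
clock: 29.53
eef_pos: [0.4527, -0.371, 0.1137]
eef_rot: [-0.0, 0.924, -0.383, -0.001]
contact_force: [1.1, 0.2, 0.5]
width: 0.0913
```

```bash
python3 - <<'E'
from chk import *
go(.4525,-.370,.048,-45)
s=np.array(ctrl.get_state()['eef_pos']); n='side'
im=imaging.get_image(n); x0,y0,x1,y1=(320,190,490,325); k=4.4
a=cv2.resize(im[y0:y1,x0:x1,::-1],None,fx=k,fy=k,interpolation=3).copy()
for r in(-1,0,1):
    for w in((-1,1) if r else (0,)):
        j=np.radians(-45); p=s+np.array([np.cos(j),np.sin(j),0])*r*.0456+np.array([-np.sin(j),np.cos(j),0])*w*.016; p[2]=.085 if r==0 else p[2]
        c=((proj(n,p)[0]+.5-[x0,y0])*k).astype(int); cv2.drawMarker(a,(int(c[0]),int(c[1])),(0,255,0) if r else (255,0,255),0,12,1)
h=((proj(n,np.array([[s[0]+.03*np.cos(t),s[1]+.03*np.sin(t),.085] for t in np.linspace(0,6.3,60)]))+.5-[x0,y0])*k).round().astype(int)
cv2.polylines(a,[h],True,(0,0,255),1)
cv2.imwrite('pics/j1.png',a)
E
```

```text
clock 29.53 tcp [ 0.4527 -0.371   0.1137] jaw -45.0 tilt 0.06 w 0.0913 F [1.1 0.2 0.5] q6 0.06
  shift [-0.0008 -0.0006  0.0657] turn z 0.0
```

View pics/j1.png

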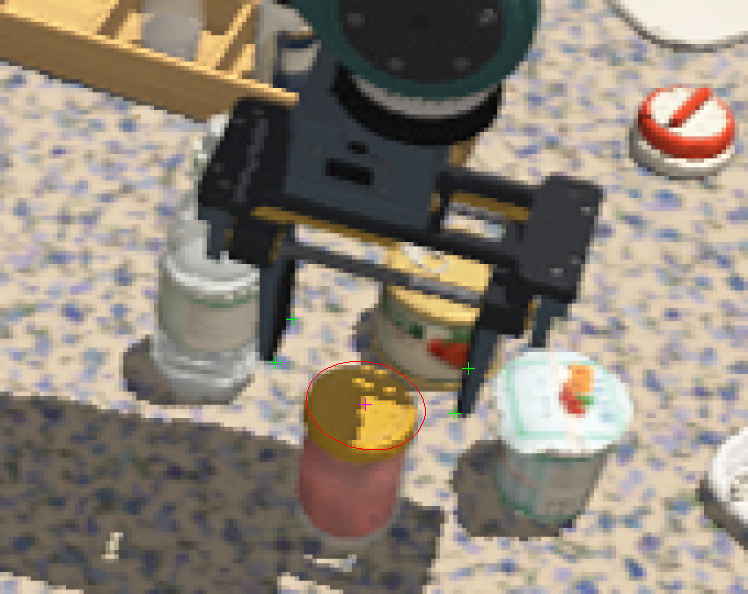

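Request:
servo_tool(
  plan=[
    [[0,0,-5],[0,0,0],0.084],
    [[0,0,-10],[0,0,0],0.084],
    [[0,0,-10],[0,0,0.01],0.084],
    [[0,0,-10],[0,0,0.028],0.084],
    [[0,0,-10],[0,0,0.048],0.084],
    [[0,0,-10],[0,0,0.062],0.084],
    [[0,0,-10],[0,0,0.067],0.084],
    [[0,0,-10],[0,0,0.067],0.084],
  ],
)

```text
clock: 30.25
eef_pos: [0.4525, -0.3706, 0.046]
eef_rot: [-0.0, 0.953, -0.301, -0.001]
contact_force: [-0.2, 0.2, -0.4]
width: 0.084
```

Request:
servo_tool(
  plan=[
    [[0,0,0],[0,0,0],0.05],
    [[0,0,0],[0,0,0],0.05],
    [[0,0,0],[0,0,0],0.05],
    [[0,0,0],[0,0,0],0.05],
    [[0,0,0],[0,0,0],0.05],
    [[0,0,0],[0,0,0],0.05],
    [[0,0,0],[0,0,0],0.05],
  ],
  squeeze=40,
)

```text
clock: 30.83
eef_pos: [0.4529, -0.371, 0.0475]
eef_rot: [0.0, 0.954, -0.301, 0.0]
contact_force: [-2.2, 2.0, 6.7]
width: 0.0567
```

Request:
servo_tool(
  plan=[
    [[0,0,0],[0,0,-0.01],0.05],
    [[0,0,0],[0,0,-0.025],0.05],
    [[0,0,0],[0,0,-0.04],0.05],
    [[0,0,0],[0,0,-0.04],0.05],
  ],
)

```text
clock: 31.17
eef_pos: [0.454, -0.3719, 0.0898]
eef_rot: [0.001, 0.954, -0.301, 0.002]
contact_force: [1.3, 0.1, -2.1]
width: 0.0567
```

```bash
python3 - <<'E'
from chk import *
go(.483,.068,.28,41)
im=imaging.get_image('side'); cv2.imwrite('pics/j2.png',cv2.resize(im[180:330,310:490,::-1],None,fx=3.6,fy=3.6,interpolation=3))
E
```

```text
clock 31.17 tcp [ 0.454  -0.3719  0.0898] jaw -35.0 tilt 0.21 w 0.0567 F [ 1.3  0.1 -2.1] q6 -0.11
  shift [-0.228  -0.3768 -0.1912] turn z -76.0
```

View pics/j2.png

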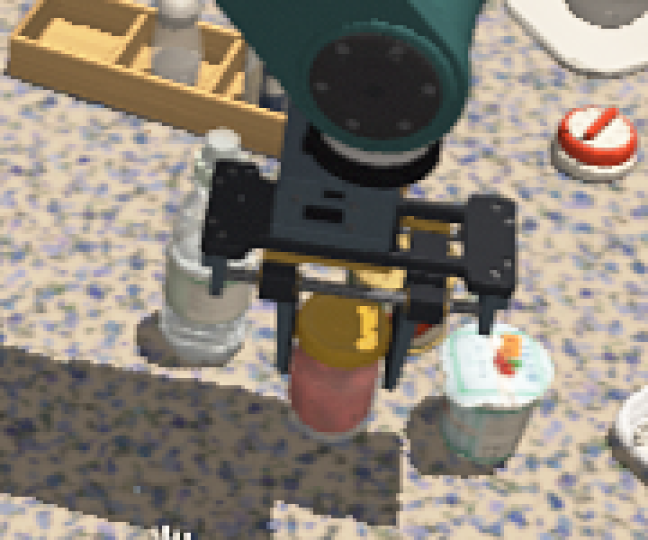

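Request:
servo_tool(
  plan=[
    [[0,0,0],[0,0,-0.02],0.05],
    [[0,0,0],[0,0,-0.05],0.05],
    [[0,0,0],[0,0,-0.08],0.05],
    [[0,0,0],[0,0,-0.11],0.05],
    [[0,0,0],[0,0,-0.14],0.05],
    [[0,0,0],[0,0,-0.17],0.05],
    [[0,0,0],[0,0,-0.187],0.05],
    [[0,0,0],[0,0,-0.19],0.05],
    [[0,0,0],[0,0,-0.19],0.05],
  ],
)

```text
clock: 31.97
eef_pos: [0.4529, -0.371, 0.2769]
eef_rot: [0.0, 0.954, -0.301, 0.0]
contact_force: [0.5, 1.1, -3.1]
width: 0.0562
```

```bash
python3 - <<'E'
from chk import *
go(.483,.068,.28,41)
im=imaging.get_image('side'); cv2.imwrite('pics/j3.png',cv2.resize(im[110:320,300:490,::-1],None,fx=2.8,fy=2.8,interpolation=3))
E
```

```text
clock 31.97 tcp [ 0.4529 -0.371   0.2769] jaw -35.0 tilt 0.05 w 0.0562 F [ 0.5  1.1 -3.1] q6 -0.11
  shift [-0.2273 -0.3767 -0.0034] turn z -76.0
```

View pics/j3.png

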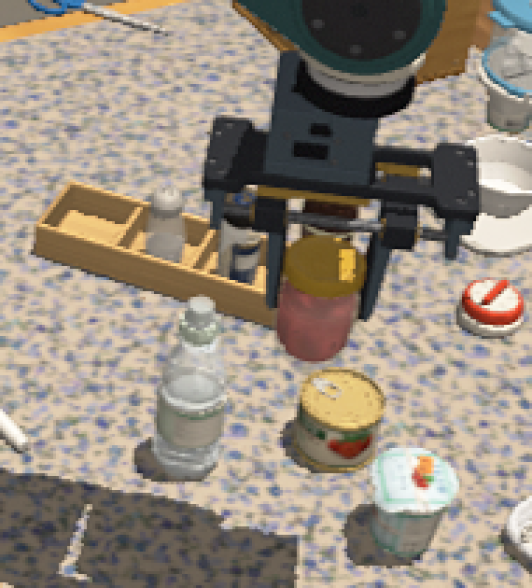

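Request:
servo_tool(
  plan=[
    [[0,0,-5],[-0.006,-0.01,0],0.05],
    [[0,0,-11],[-0.018,-0.03,0],0.05],
    [[0,0,-17],[-0.034,-0.057,0],0.05],
    [[0,0,-23],[-0.052,-0.086,0],0.05],
    [[0,0,-29],[-0.07,-0.115,0],0.05],
    [[0,0,-35],[-0.087,-0.144,0],0.05],
    [[0,0,-41],[-0.105,-0.174,0],0.05],
    [[0,0,-47],[-0.123,-0.203,0],0.05],
    [[0,0,-53],[-0.14,-0.232,0],0.05],
    [[0,0,-59],[-0.158,-0.262,0],0.05],
    [[0,0,-65],[-0.176,-0.291,0],0.05],
    [[0,0,-71],[-0.193,-0.32,0],0.05],
  ],
)

```text
clock: 33.02
eef_pos: [0.4771, 0.0036, 0.2747]
eef_rot: [-0.001, 0.95, 0.311, -0.001]
contact_force: [0.7, 0.0, -2.1]
width: 0.0564
```

Request:
servo_tool(
  plan=[
    [[0,0,-3],[0,0,0],0.05],
    [[0,0,-5],[0,0,0],0.05],
    [[0,0,-5],[0,0,0],0.05],
    [[0,0,-5],[0,0,0],0.05],
  ],
)

```text
clock: 33.35
eef_pos: [0.4777, 0.002, 0.2753]
eef_rot: [-0.0, 0.937, 0.349, -0.001]
contact_force: [-0.1, -0.2, -2.3]
width: 0.0564
```

```bash
python3 - <<'E'
from chk import *
go(.483,.068,.12,41)
E
```

```text
clock 33.35 tcp [0.4777 0.002  0.2753] jaw 40.9 tilt 0.15 w 0.0564 F [-0.1 -0.2 -2.3] q6 -0.76
  shift [ 0.0476 -0.0461  0.1553] turn z -0.1
```

Request:
servo_tool(
  plan=[
    [[0,0,0],[0.012,-0.012,0],0.05],
    [[0,0,0],[0.032,-0.031,0],0.05],
    [[0,0,0],[0.044,-0.043,0],0.05],
    [[0,0,0],[0.0475,-0.046,0],0.05],
    [[0,0,0],[0.0475,-0.046,0.02],0.05],
    [[0,0,0],[0.0475,-0.046,0.05],0.05],
    [[0,0,0],[0.0475,-0.046,0.085],0.05],
    [[0,0,0],[0.0475,-0.046,0.12],0.05],
    [[0,0,0],[0.0475,-0.046,0.15],0.05],
    [[0,0,0],[0.0475,-0.046,0.167],0.05],
    [[0,0,0],[0.0475,-0.046,0.17],0.05],
    [[0,0,0],[0.0475,-0.046,0.17],0.05],
  ],
)

```text
clock: 34.35
eef_pos: [0.4833, 0.0671, 0.1059]
eef_rot: [-0.0, 0.937, 0.349, -0.001]
contact_force: [0.3, 0.7, -3.2]
width: 0.0562
```

```bash
python3 - <<'E'
from chk import *
go(.483,.068,.054,41)
s=ctrl.get_state()['eef_pos']
chk('pics/j4.png',(270,90,410,230),4.2,{'jam_jar':(s[0],s[1],s[2]-.047)})
E
```

```text
clock 34.35 tcp [0.4833 0.0671 0.1059] jaw 40.9 tilt 0.16 w 0.0562 F [ 0.3  0.7 -3.2] q6 -0.62
  shift [ 0.0004 -0.0008  0.0519] turn z -0.1
```

View pics/j4.png

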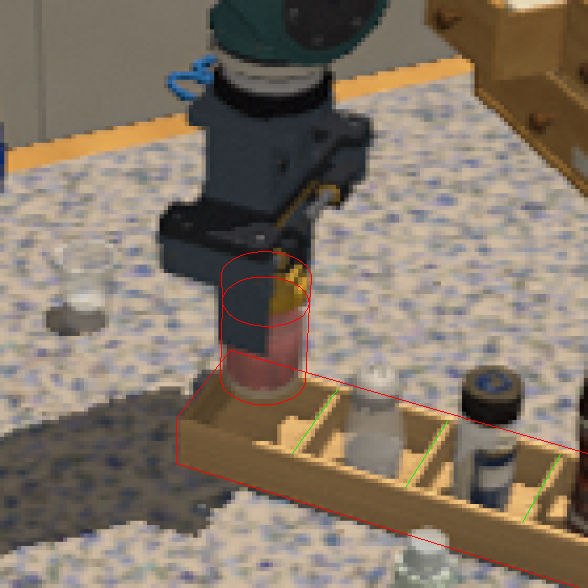

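Request:
servo_tool(
  plan=[
    [[0,0,0],[0,-0.001,0.01],0.05],
    [[0,0,0],[0,-0.001,0.02],0.05],
    [[0,0,0],[0,-0.001,0.03],0.05],
    [[0,0,0],[0,-0.001,0.038],0.05],
    [[0,0,0],[0,-0.001,0.038],0.05],
  ],
)

```text
clock: 34.82
eef_pos: [0.4825, 0.0685, 0.0672]
eef_rot: [-0.0, 0.937, 0.35, -0.001]
contact_force: [-1.2, -0.2, -3.4]
width: 0.0562
```

Request:
servo_tool(
  plan=[
    [[0,0,0],[0,0,0.006],0.05],
    [[0,0,0],[0,0,0.01],0.05],
    [[0,0,0],[0,0,0.012],0.05],
    [[0,0,0],[0,0,0.0125],0.05],
    [[0,0,0],[0,0,0.0125],0.05],
  ],
)

```text
clock: 35.23
eef_pos: [0.4835, 0.0686, 0.0564]
eef_rot: [-0.0, 0.937, 0.35, -0.0]
contact_force: [0.2, -1.0, -2.9]
width: 0.0563
```

```bash
python3 - <<'E'
from chk import *
go(.483,.068,.054,41)
s=ctrl.get_state()['eef_pos']
chk('pics/j5.png',(270,90,410,230),4.2,{'jam_jar':(s[0],s[1],s[2]-.047)})
E
```

```text
clock 35.23 tcp [0.4835 0.0686 0.0564] jaw 41.0 tilt 0.00 w 0.0563 F [ 0.2 -1.  -2.9] q6 -0.62
  shift [-0.0007  0.0001  0.0024] turn z -0.0
```

View pics/j5.png

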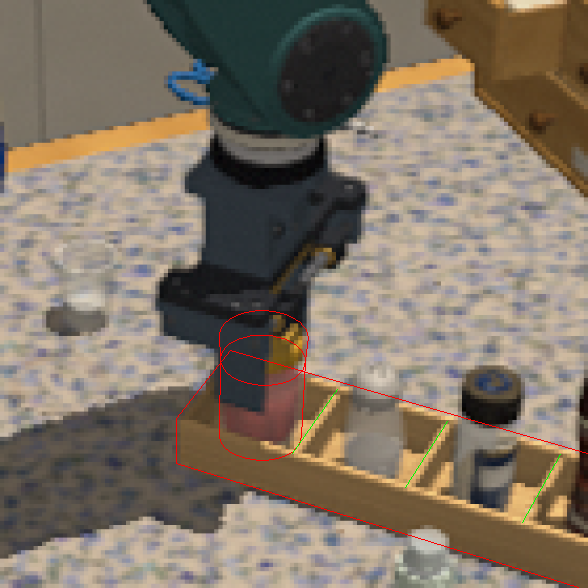

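Request:
servo_tool(
  plan=[
    [[0,0,0],[0,0,0.001],0.05],
    [[0,0,0],[0,0,0.002],0.05],
    [[0,0,0],[0,0,0.002],0.06],
    [[0,0,0],[0,0,0.002],0.065],
    [[0,0,0],[0,0,0.002],0.075],
    [[0,0,0],[0,0,0.002],0.08],
    [[0,0,0],[0,0,0.002],0.08],
    [[0,0,0],[0,0,-0.02],0.08],
    [[0,0,0],[0,0,-0.05],0.08],
    [[0,0,0],[0,0,-0.085],0.08],
    [[0,0,0],[0,0,-0.12],0.08],
    [[0,0,0],[0,0,-0.155],0.08],
  ],
)

```text
clock: 36.28
eef_pos: [0.4831, 0.0685, 0.2131]
eef_rot: [-0.0, 0.937, 0.35, -0.0]
contact_force: [-0.8, 0.2, 0.2]
width: 0.0804
```

Request:
servo_tool(
  plan=[
    [[0,0,0],[-0.01,-0.01,-0.03],0.08],
    [[0,0,0],[-0.035,-0.035,-0.06],0.08],
    [[0,0,0],[-0.06,-0.06,-0.08],0.08],
    [[0,0,0],[-0.06,-0.085,-0.08],0.08],
    [[0,0,0],[-0.06,-0.11,-0.08],0.08],
    [[0,0,0],[-0.06,-0.135,-0.08],0.08],
    [[0,0,0],[-0.06,-0.16,-0.08],0.08],
    [[0,0,0],[-0.06,-0.185,-0.08],0.08],
    [[0,0,0],[-0.06,-0.2,-0.08],0.08],
    [[0,0,0],[-0.06,-0.2,-0.08],0.08],
  ],
)

```text
clock: 37.12
eef_pos: [0.3056, 0.1815, 0.2915]
eef_rot: [-0.0, 0.936, 0.351, 0.0]
contact_force: [0.4, -0.9, 0.9]
width: 0.08
```

```bash
python3 - <<'E'
from chk import *
go(.483,.068,.054,41)
im=imaging.get_image('top'); cv2.imwrite('pics/f_top_full.png',im[:,:,::-1])
chk('pics/f_side.png',(220,100,470,310),3.2,{'jam_jar':(.4835,.0685,.006)})
chk('pics/f_top.png',(250,80,480,230),3.4,{'jam_jar':(.4835,.0685,.006),'spice_jar':(.5905,-.056,.006),'shaker':(.537,.006,.006)},n='top')
E
```

```text
clock 37.12 tcp [0.3056 0.1815 0.2915] jaw 41.1 tilt 0.03 w 0.0800 F [ 0.4 -0.9  0.9] q6 -0.25
  shift [0.059  0.2022 0.2375] turn z 0.1
```

View pics/f_side.png

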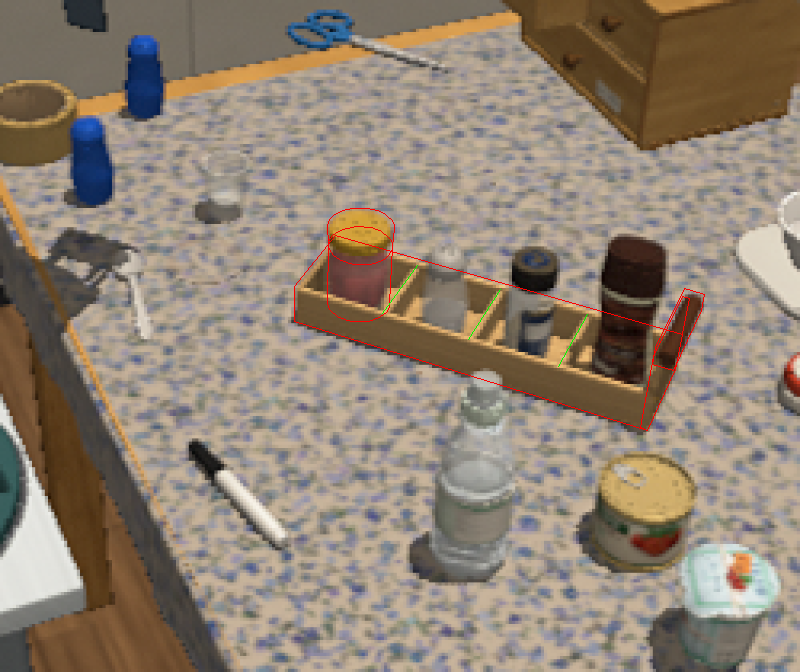

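View pics/f_top.png

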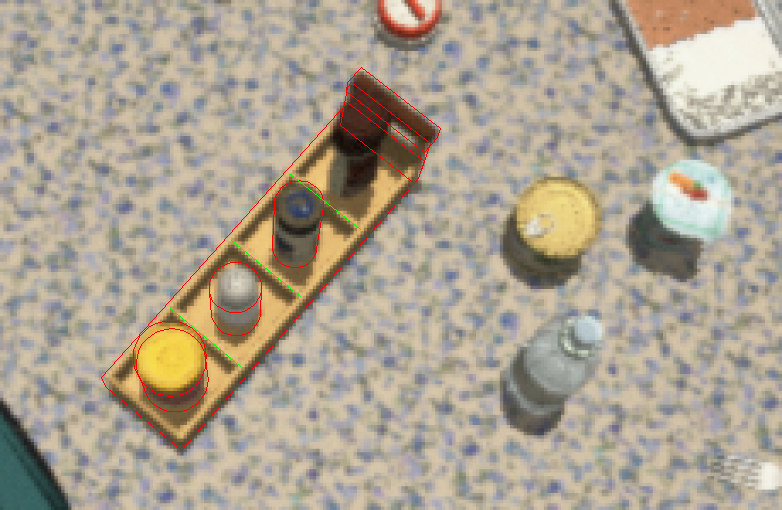

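View pics/f_top_full.png

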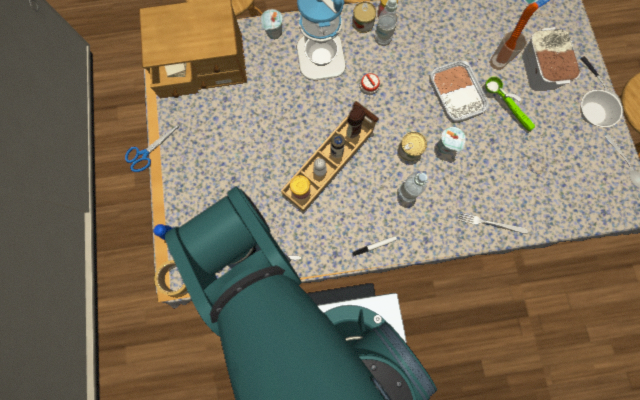

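```bash
python3 - <<'E'
from fit import *
np.set_printoptions(precision=4,suppress=True)
P0.update(spice_jar=(.5905,-.056),shaker=(.537,.006),jam_jar=(.4835,.0685),sauce_bottle=(.643,-.119,.7))
for n in('top','side'): imaging.get_image(n)
for t in MOD:
    if t=='caddy': continue
    m=masks(t); st=.006 if t in('spice_jar','shaker','jam_jar','sauce_bottle') else 0
    for n in m:
        p,c=fit(lambda p:[q+[0,0,st] for q in MOD[t](p)],{n:m[n]},P0[t])
        d=p[:2]-[.5635,-.025]; cs,sn=np.cos(-.857),np.sin(-.857)
        print(t,n,p[:2],round(c,2),'caddy xy',np.round([cs*d[0]+sn*d[1],-sn*d[0]+cs*d[1]],4) if st else '')
s=ctrl.get_state(); print(s['clock'],np.abs(s['dq']).max(),s['contact_force'])
E
```

```text
spice_jar top [ 0.5889 -0.0561] 0.1 caddy xy [ 0.0402 -0.0012]
shaker top [0.5345 0.0036] 0.53 caddy xy [-0.0406 -0.0032]
shaker side [0.5438 0.0097] 0.37 caddy xy [-0.0391  0.0079]
jam_jar top [0.483  0.0686] 0.11 caddy xy [-0.1235  0.0004]
jam_jar side [0.49   0.0773] 0.2 caddy xy [-0.1254  0.0115]
sauce_bottle top [ 0.642  -0.1168] 0.17 caddy xy [ 0.1208 -0.0007]
sauce_bottle side [ 0.6475 -0.1191] 0.14 caddy xy [0.1262 0.0019]
water_bottle top [ 0.4316 -0.2445] 0.1 caddy xy 
water_bottle side [ 0.4351 -0.2441] 0.11 caddy xy 
drinking_glass side [0.4302 0.2605] 0.13 caddy xy 
yoghurt_pot top [ 0.5584 -0.3983] 0.17 caddy xy 
yoghurt_pot side [ 0.5597 -0.397 ] 0.1 caddy xy 
fruit_tin top [ 0.5651 -0.2819] 0.07 caddy xy 
fruit_tin side [ 0.565  -0.2846] 0.08 caddy xy 
38.1667 0.001334096151416125 [-0.0559 -0.8699  0.0807]
```

Everything is in place and the other four have not moved, so I'm handing in.

```bash
python3 - <<'E'
from workcell import ctrl
print(ctrl.job_done(), ctrl.get_state()['clock'])
E
```

```text
the job is handed in; nothing more can be done
the job is handed in; nothing more can be done
```

The caddy is stocked and the job was handed in at about 38 s. From the high end down it holds the sauce bottle, spice jar, grey-topped shaker and the near jam jar. Each was released and stands upright.

**Final checks (both cameras, arm withdrawn):**
- **The four:** fitted in the caddy frame with the better view, the bottle is at x of about +121 to +126 mm. The spice jar is at +40, the shaker at -41 and the jam jar at -124 mm, all within about 4 mm across.
- **The other four:** the water bottle, drinking glass, yoghurt pot and fruit tin measure within about 4 mm of where they started.

**What failed or disagreed:**
- **Shaker grasp:** the first grip slid off because the shaker tapers above about 45 mm. It stayed standing, and a second grip on the straight lower body held.
- **Side-view fits:** the final side-view fits of the jam jar and shaker read 8 to 12 mm off across the caddy. The caddy wall partly hides both there. The top view and the arm's release positions put both centred, and even the side readings are within the 25 mm limit.
- **Partly checked:** the drinking glass was confirmed only in the side view, because the arm covered it in the top view. The spice jar's final fit came from the top view only.

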